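# Fetch a battery pack from a twist-locked tray and fit it to the particle counter

### The arm

A 6-joint arm with a two-finger parallel gripper is mounted at the origin on the work surface. World frame = base frame: x ahead of the robot, y to its left, z up, the work surface at z = 0. Lengths are in m, angles in degrees, forces in N, time in s.
With the tool pointing down it reaches from about 0.325 to 0.875 m from the base axis. Payload 4.4 kg.
Tool frame: the origin (TCP) lies midway between the tips of the shut fingers; the grasp point (between the pads) lies 19 mm behind it; z points along the fingers, y is the direction in which the jaws open and shut (so a half turn about z gives the same grasp; the last joint's range is limited). The gripper opens to 85 mm and grips with 20 to 120 N. Pads are 22 mm wide; open, the fingers measure 114 mm over their backs; the gripper's body (76 mm by 85 mm) begins 54 mm behind the grasp point. The pads swing forward as they close: fully open they stand 13 mm farther back than shut.
Start: joints at [65.346, 11.837, 88.321, -0, 79.842, -8.623], TCP at [0.159, 0.553, 0.203] pointing down, gripper open.
Joint ranges: [-156.59, 156.59], [-49.26, 127.26], [12.9, 141.05], [-63.56, 243.56], [4.71, 150.69], [-161.64, 161.64]. Speed limits (degrees/s): [159.86, 159.86, 180, 180, 180, 180].

### API

Orientations are given as [roll, pitch, yaw] about the fixed x, y, z axes, in that order (R = Rz(yaw) Ry(pitch) Rx(roll)).
In Python, from station import state, snapshot, camera_model, finish_job gives the robot as it stands. The module is installed in compiled form; this text tells all that it offers.
- The arm moves only by the tool step_arm, never from a script. Its argument "rows" is a list of rows, each an object of numbers: "wx", "wy", "wz": the turn, a rotation vector about the tool's x, y, z in rad; "dx", "dy", "dz": the shift along the tool's x, y, z in m; "claw": the finger opening in m, from 0 to 0.0854. A call has 1 to 10 rows; each row is the pose to reach, as a shift and turn from the pose measured when the call began, along the tool's axes at that moment; what a row does not reach only later rows make up. A row lasts 1/10 s, in which the tool goes at most 50 mm and 8.59 degrees, less where a joint would pass 70% of its speed; a pose out of reach is approached as far as the arm can. A call with a gripper value outside its range is refused whole. The fingers move at their own pace and stop on an object; "force" is the grip in N (left out, the last holds). Time passes only in rows, so rows that repeat a pose let the fingers close. It gives the time, the measured TCP pose, the force and the opening at its end, in the units of the state.
- state(): the state, without advancing time (a new reading comes with each control period).
- snapshot(name): name is "scene" or "top" or "wrist"; returns (picture, depth): 400x640x3 uint8, blue, green, red; 400x640 float32, m along the optical axis (not along the pixel's ray), 0 where there is no reading.
- camera_model(name): a dict with "fx", "fy", "cx", "cy" (pixels), "k1" (the pictures are not rectified: a ray, as slopes to the right and down, at radius r is drawn at 1 + k1 r^2 times it, then the intrinsics apply), "position" and "rotation" of the camera in the world; the wrist camera has in their place "hand_eye" (4x4, takes a point from camera to tool coordinates, whose origin is the TCP and whose axes are the flange's). Camera axes: x right, y down, z forward; pixel columns grow to the right and rows downward; lengths in m; the calibration is good to about 2 mm. A picture is of the moment at which its call begins: read the wrist's pose just before it. camera_model takes no time and is no camera call.
- finish_job(): hands the job in, once; it reports no verdict.
The state is a dict: "t": time; "joint_pos": joint angles; "qvel": joint speeds; "tau": joint torques, N m; "tool_pos": TCP position; "tcp_rot": TCP orientation; "contact_force": force on the tool from outside, world axes, zero at the start; "moment": the same for the moment, N m; "gripper_width": finger opening in m.
Only numpy, scipy, OpenCV 4.12 (cv2) and the standard library are available. Lean on these libraries where they do the work, as an engineer would, in place of code of your own. Each camera call takes 0.05 s, during which the arm holds its last target.

### The job

First slide the tall bottle aside to the left or right, standing all the while, so that it is clear of the tray's path; then open the battery store's tray by its round knob at least two thirds of the way (it may or may not be locked: try it, and if it holds, twist the knob one way or the other until the tray comes). Take the yellow battery pack out, set it down flat on the dark mat and let go, take it again by its two short ends, and lower it gently into the blue counter's battery bay until it sits flat on the floor of the bay. Do not drop the pack, tip or lift the bottle, or disturb the amber jar and the glass dish; the tray may stay open.

Things in the scene. Friction and masses are not known exactly. Their poses are not given: they have to be found in the camera images.
- store_front (a point): Battery store: low white fixed box, 170 mm deep, 128 wide, 70 high, with a grey tray that slides out of its front. This point: middle of the foot of the box's front face, on the bench. x points into the box (the tray slides out along -x), y to the left, z up. The shut tray's front block, 126 mm wide, 70 high, fills the first 45 mm in front of the box face.
- tray (a joint): How far the tray is out, m: 0 shut, 0.13 fully out. Free, it slides stiffly (about 2 N); locked, it gives 1 to 4 mm and stops dead. The lock is inside, worked by the knob: locked over one part of the knob's turn, which differs each time, so it may be free at the start. At one stop at least, clockwise or anticlockwise, sometimes only one of them, it is always free.
- knob_mid (a point): Middle of the round black knob on the tray's front block: 33 mm across, 71 to 101 mm above the bench, upright axis, this point 86 mm up, 22.5 mm in front of the box face when shut. Travels with the tray; axes as the store's. It pulls the tray and works its lock. Unmarked: its angle is hidden. Turns easily (0.05 N m) between two stops 80 degrees apart, starts 20 to 60 from each, stays as left.
- pack_mid (a point): Centre (half-way up) of the loose yellow and black battery pack: 56 mm long (x), 36 wide (y), 40 high (z), about 0.2 kg. At the start in the shut tray, underside 10 mm above the bench, long axis along the store's x, centre 45 mm behind the box face. Ribs 4 mm higher than it stand close to its short ends; its long sides are open, 28 to 40 mm to the tray's rims (top 20 mm above the bench).
- bottle_mid (a point): Tall white bottle, green band, red cap, loose: 60 mm across up to 125 mm, then a narrow neck and cap, 175 mm in all, about 0.3 kg; point on its axis, 85 mm above its foot. Stands in the tray's way, axis 105 to 125 mm in front of the box face. Topples if pushed high. Clear when its axis is 95 mm or more left or right of the tray's centre line; mat and counter begin about 230 mm from y = 0.
- mat_top (a point): Centre of the upper face of the fixed dark rubber mat, 130 x 130 mm, 3 mm thick, lying to the left or the right of the store.
- bay_floor (a point): Centre of the bay floor, 30 mm above the bench, in the fixed blue counter (220 mm long in x, 70 wide, 74 high). A slot right across it, 44 mm in x between walls 44 mm high (top 12 mm flared to 60), with lips 5 mm high at its open ends, 64 mm apart in y. The pack lies along y, either way round, 4 mm play each side; the walls are higher than it, so fingers fit only at its short ends.
- counter: Blue hand-held particle counter, lying fixed on the bench, left or right of the store, where the mat is not. Origin at the centre of its underside, axes as bay_floor. A steel inlet 30 mm long, 18 mm thick sticks out of its +x end.
- pack: The battery pack (origin at the centre of its underside; axes as pack_mid).
- bottle: The bottle (origin at the centre of its foot).
- jar: Bystander: loose amber jar, 54 mm across, 75 high, to the right or left of the store; origin at its foot.
- dish: Bystander: loose glass dish, 90 mm across, 18 high, on the other side of the store; origin at its foot.
There are look-alikes about, which are no part of the job. Of the things that look like the bottle, the smaller one is meant.

How it is judged:
By the outcome, as a careful person would: the job done as asked, in the order asked, and still so for the second after the job is handed in, with the robot touching nothing.
It also fails if it takes over 72 s, if anything falls off the work surface, if the arm or the gripper's body presses on something with over 40 N, if the wrist force passes 120 N, or if a joint passes its speed limit or range.

## Working session

There is one attempt and no reset: what is moved stays moved. The work goes in short steps, Python scripts to look and compute and a tool call to move; the robot and the scene stay as the last step left them, time stands still between calls to the robot, and variables do not carry over. Pictures are saved under pics/ and viewed, and the job is handed in when it is done.

Besides the shell and the picture viewer there is one more tool, called after "Request:" as name([rows], argument=value, ...), one row to a line, values as JSON. step_arm: Moves the arm, as the interface text tells. Its arguments: {"type":"object","properties":{"rows":{"type":"array","items":{"type":"object","properties":{"wx":{"type":"number"},"wy":{"type":"number"},"wz":{"type":"number"},"dx":{"type":"number"},"dy":{"type":"number"},"dz":{"type":"number"},"claw":{"type":"number"}}}},"force":{"type":"number"}},"required":["rows"]}

```bash
mkdir -p pics
cat > h.py <<'E'
import numpy as np, cv2
from station import state, snapshot, camera_model
from scipy.spatial.transform import Rotation as R
def pose(s=None):
    s=s or state(); T=np.eye(4); T[:3,:3]=R.from_euler('xyz',s['tcp_rot'],degrees=True).as_matrix(); T[:3,3]=s['tool_pos']; return T
def cam(name):
    m=camera_model(name); K=np.array([[m['fx'],0,m['cx']],[0,m['fy'],m['cy']],[0,0,1]]); D=np.array([m['k1'],0,0,0,0.])
    if name=='wrist': T=pose()@np.array(m['hand_eye'])
    else:
        T=np.eye(4);T[:3,:3]=np.array(m['rotation']);T[:3,3]=m['position']
    return K,D,T
def snap(name):
    c=cam(name); p,d=snapshot(name); np.savez(f'last_{name}.npz',p=p,d=d,K=c[0],D=c[1],T=c[2]); return p,d,c
def load(name):
    z=np.load(f'last_{name}.npz'); return z['p'],z['d'],(z['K'],z['D'],z['T'])
def ray(c,u,v):
    K,D,T=c; n=cv2.undistortPoints(np.array([[[u,v]]],float),K,D)[0,0]; return T[:3,:3]@np.array([n[0],n[1],1]),T[:3,3]
def atz(c,u,v,z):
    r,o=ray(c,u,v); return o+r*(z-o[2])/r[2]
def atd(c,d,u,v):
    r,o=ray(c,u,v); return o+r*d[int(round(v)),int(round(u))]
def cloud(c,d):
    K,D,T=c; vv,uu=np.mgrid[0:400,0:640]; n=cv2.undistortPoints(np.stack([uu,vv],-1).reshape(-1,1,2).astype(float),K,D).reshape(400,640,2)
    P=np.concatenate([n,np.ones((400,640,1))],-1)*d[...,None]; return P@T[:3,:3].T+T[:3,3]
def proj(c,P):
    K,D,T=c; q=(np.asarray(P)-T[:3,3])@T[:3,:3]; return cv2.projectPoints(q.reshape(-1,1,3),np.zeros(3),np.zeros(3),K,D)[0].reshape(-1,2)
E
python3 - <<'E'
from h import *
print(state())
for n in('scene','top','wrist'):
    p,d,c=snap(n); cv2.imwrite(f'pics/{n}0.png',p); print(n,c[2].round(3).tolist(),c[0][0,0])
E
```

```text
{'t': 0.0, 'joint_pos': array([ 6.53455132e+01,  1.18840044e+01,  8.84065353e+01,  5.30427296e-04,
        7.98400005e+01, -8.62292648e+00]), 'qvel': array([ 0.01257155,  0.06680124, -0.06272734,  0.02856229, -0.05419399,
       -0.08754278]), 'tau': array([-3.00061799e-06, -3.83045840e+01, -2.91589898e+01, -4.14892284e-04,
        1.08475972e-02, -9.85342581e-07]), 'tool_pos': array([0.15845474, 0.55187758, 0.20141388]), 'tcp_rot': array([-1.79871014e+02, -2.00879858e-02,  1.63968323e+02]), 'contact_force': array([0.61971032, 0.00484341, 0.27176452]), 'moment': array([-0.0370214 , -0.06209237, -0.00440205]), 'gripper_width': 0.08514226506959649}
scene [[-127.834, -0.578, 95.933, 1.261], [-127.834, -0.578, 95.933, 0.074], [-127.834, -0.578, 95.933, 0.664], [0.0, 0.0, 0.0, 1.0]] 378.38994147107474
top [[-170.698, 0.068, -89.809, 0.363], [-170.698, 0.068, -89.809, 0.006], [-170.698, 0.068, -89.809, 1.261], [0.0, 0.0, 0.0, 1.0]] 452.0825708255978
wrist [[0.276, 0.928, 0.251, 0.094], [0.961, -0.266, -0.075, 0.57], [-0.002, 0.262, -0.965, 0.373], [0.0, 0.0, 0.0, 1.0]] 303.0413567678026
```

```bash
sed -i "s/T\[:3,:3\]=np.array(m\['rotation'\])/T[:3,:3]=R.from_euler('xyz',m['rotation'],degrees=True).as_matrix()/" h.py
python3 - <<'E'
from h import *
print(np.array(camera_model('top')['rotation']))
for n in('scene','top'):
    p,d,c=snap(n); print(n,c[2].round(3).tolist(),c[0][0,0])
E
```

```text
[-1.70697548e+02  6.81143465e-02 -8.98086226e+01]
scene [[-0.103, 0.609, -0.786, 1.261], [0.995, 0.071, -0.075, 0.074], [0.01, -0.79, -0.613, 0.664], [0.0, 0.0, 0.0, 1.0]] 378.38994147107474
top [[0.003, -0.987, 0.162, 0.363], [-1.0, -0.003, 0.002, 0.006], [-0.001, -0.162, -0.987, 1.261], [0.0, 0.0, 0.0, 1.0]] 452.0825708255978
```

View pics/top0.png

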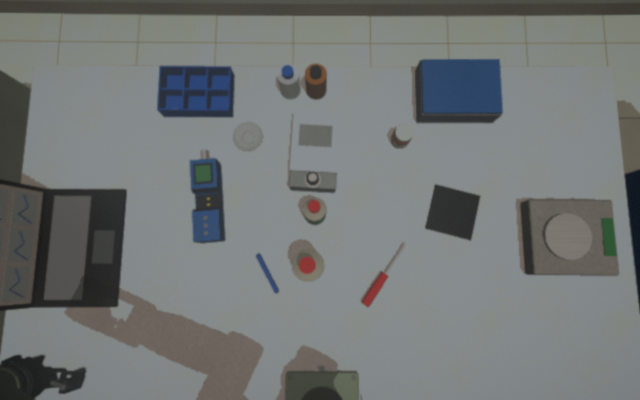

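View pics/scene0.png

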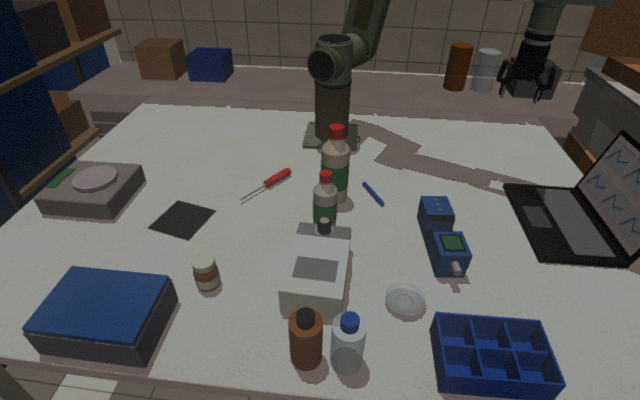

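Run:
```python
from h import *
p,d,c=load('top')
g=np.clip((p/255.)**0.6*255*1.25,0,255).astype(np.uint8)
cv2.imwrite('pics/topA.png',cv2.resize(g[100:290,230:400],None,fx=3.1,fy=3.1,interpolation=cv2.INTER_CUBIC))
cv2.imwrite('pics/topB.png',cv2.resize(g[140:255,180:240],None,fx=5,fy=5,interpolation=cv2.INTER_CUBIC))
p,d,c=load('scene')
g=np.clip((p/255.)**0.6*255*1.25,0,255).astype(np.uint8)
cv2.imwrite('pics/scA.png',cv2.resize(g[115:325,260:480],None,fx=2.8,fy=2.8,interpolation=cv2.INTER_CUBIC))
```

```text
(no output)
```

View pics/topA.png

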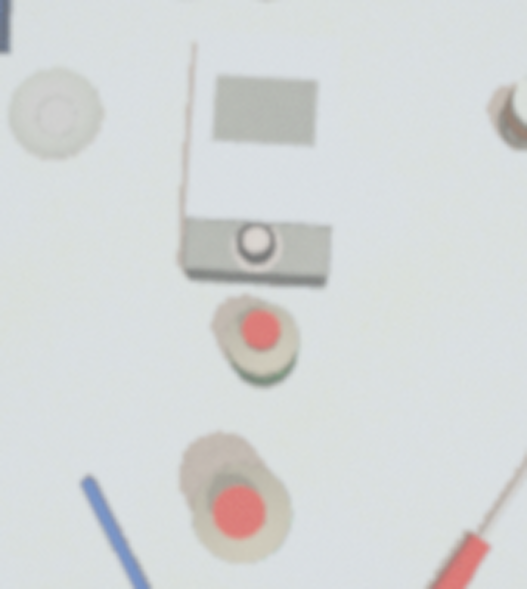

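View pics/topB.png

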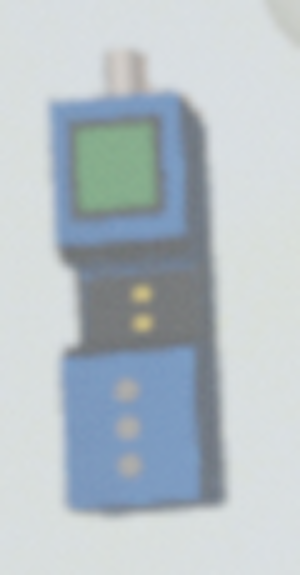

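View pics/scA.png

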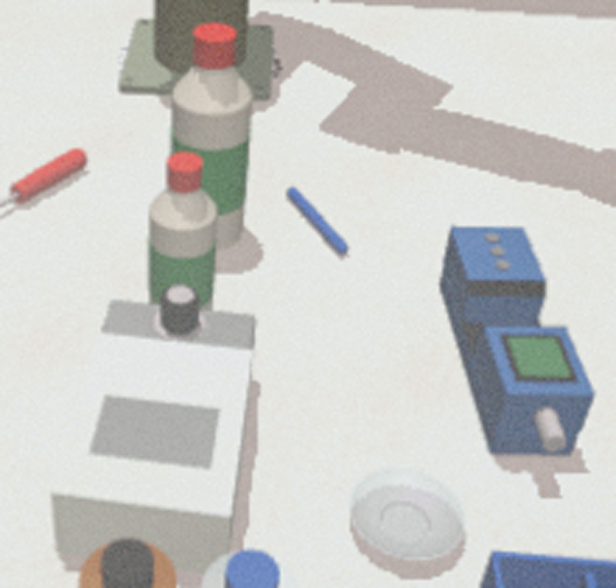

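Run:
```python
from h import *
p,d,c=load('top')
A=lambda u,v,z:atz(c,u/3.1+230,v/3.1+100,z).round(4)
B=lambda u,v,z:atz(c,u/5+180,v/5+140,z).round(4)
print('block',A(185,269,.07),A(187,219,.07),A(331,226,.07),A(327,278,.07))
print('box back', A(196,43,.07))
print('panel',A(216,76,.07),A(317,80,.07),A(315,145,.07),A(213,139,.07))
print('knob',A(256,239,.101), 'cap',A(261,330,.175),'shoulder',A(264,340,.125))
print('big cap',A(239,511,.25))
print('counter top',B(50,100,.074),B(182,94,.074),B(187,240,.074),B(60,246,.074),B(66,350,.074),B(195,347,.074),B(198,500,.074),B(70,508,.074))
print('contacts',B(142,294,.03),B(142,323,.03),'inlet',B(125,55,.05))
P=cloud(c,d)
print('depth cap',atd(c,d,314,206),'knob',atd(c,d,312,177),'bayfloor',atd(c,d,207,201), 'bigcap',atd(c,d,307,265))
print('mat',[atz(c,u,v,.003).round(3) for u,v in((437,185),(480,194),(470,240),(427,229))])
print('jar',atd(c,d,404,132),'dish',atz(c,248,137,.01))
# robust by depth: tops
X=P.reshape(-1,3)
m=(X[:,2]>.06)&(X[:,2]<.08)&(X[:,0]>.45)&(X[:,0]<.9)&(abs(X[:,1])<.15)
r=cv2.minAreaRect((X[m,:2]*1000).astype(np.float32)); print('store rect',r, m.sum())
m=(X[:,2]>.066)&(X[:,2]<.084)&(X[:,0]>.35)&(X[:,0]<.75)&(X[:,1]>.2)&(X[:,1]<.38)
r=cv2.minAreaRect((X[m,:2]*1000).astype(np.float32)); print('counter rect',r, m.sum())
for lo,hi in((.1,.17),(.17,.27)):
    m=(X[:,2]>lo)&(X[:,2]<hi)&(X[:,0]>.25)&(X[:,0]<.55)&(abs(X[:,1])<.12); print(X[m].mean(0),X[m].min(0),X[m].max(0))
```

```text
block [0.5775 0.0872 0.07  ] [0.6216 0.086  0.07  ] [ 0.6158 -0.039   0.07  ] [ 0.57   -0.0354  0.07  ]
box back [0.7811 0.0802 0.07  ]
panel [0.7508 0.0622 0.07  ] [ 0.7474 -0.027   0.07  ] [ 0.6882 -0.0252  0.07  ] [0.6934 0.0642 0.07  ]
knob [0.5978 0.0255 0.101 ] cap [0.5103 0.0199 0.175 ] shoulder [0.5089 0.0181 0.125 ]
big cap [0.37   0.0339 0.25  ]
counter top [0.6491 0.3559 0.074 ] [0.6527 0.2852 0.074 ] [0.5729 0.2794 0.074 ] [0.5694 0.3467 0.074 ] [0.5136 0.3408 0.074 ] [0.5154 0.2728 0.074 ] [0.4348 0.2681 0.074 ] [0.4305 0.3346 0.074 ]
contacts [0.5504 0.313  0.03  ] [0.5343 0.3123 0.03  ] inlet [0.6805 0.323  0.05  ]
depth cap [0.51150465 0.02039548 0.17426841] knob [0.59789284 0.02699272 0.10199055] bayfloor [0.54384595 0.31586925 0.03280067] bigcap [0.36977296 0.03475511 0.22825208]
mat [array([ 0.596, -0.324,  0.003]), array([ 0.571, -0.444,  0.003]), array([ 0.442, -0.409,  0.003]), array([ 0.472, -0.292,  0.003])]
jar [ 0.72730581 -0.2207843   0.07950293] dish [0.73265892 0.21247643 0.01      ]
store rect ((679.4811401367188, 21.282669067382812), (395.4092712402344, 156.8290252685547), 6.422718524932861) 3638
counter rect ((542.5635375976562, 313.17401123046875), (220.44052124023438, 73.87654876708984), 5.285470485687256) 1731
[0.45392756 0.02548255 0.14611811] [ 0.3324837  -0.00957134  0.10121973] [0.53844386 0.0727439  0.16994735]
[0.39314975 0.03174101 0.19315648] [0.33512368 0.0006394  0.17000644] [0.52618437 0.06742178 0.23264879]
```

```bash
cat >> h.py <<'E'
def Rdown(yaw,tilt=None):
    M=R.from_euler('xyz',[180,0,yaw],degrees=True)
    if tilt is not None: M=R.from_rotvec(np.radians(tilt))*M   # world-axis tilt vector deg
    return M
def go(pos,Rt,frm=None):
    s=state(); T=pose(s) if frm is None else frm
    d=T[:3,:3].T@(np.array(pos)-T[:3,3]); w=(R.from_matrix(T[:3,:3]).inv()*Rt).as_rotvec()
    print('t %.2f'%s['t'],'tcp',np.round(s['tool_pos'],4),np.round(s['tcp_rot'],1),'| d',d.round(4),'w',w.round(3),'rows~%.1f'%max(np.linalg.norm(d)/.05,np.linalg.norm(w)/.15))
    return d,w
E
python3 - <<'E'
from h import *
print(np.round(camera_model('wrist')['hand_eye'],3))
go([.51,.14,.25],Rdown(90,[-35,0,0])); print(Rdown(90,[-35,0,0]).as_matrix().round(2))
E
```

```text
[[ 0.    -0.965 -0.262  0.067]
 [ 1.     0.    -0.    -0.001]
 [ 0.    -0.262  0.965 -0.172]
 [ 0.     0.     0.     1.   ]]
t 0.25 tcp [0.1586 0.5523 0.202 ] [-179.9   -0.   164. ] | d [-0.4515 -0.2993 -0.0477] w [ 0.393 -0.522  1.249] rows~10.9
[[ 0.    1.    0.  ]
 [ 0.82 -0.   -0.57]
 [-0.57  0.   -0.82]]
```

Request:
step_arm([
  {"dx": -0.45, "dy": -0.3, "dz": -0.048, "wx": 0.393, "wy": -0.522, "wz": 1.249, "claw": 0},
  {"dx": -0.45, "dy": -0.3, "dz": -0.048, "wx": 0.393, "wy": -0.522, "wz": 1.249, "claw": 0},
  {"dx": -0.45, "dy": -0.3, "dz": -0.048, "wx": 0.393, "wy": -0.522, "wz": 1.249, "claw": 0},
  {"dx": -0.45, "dy": -0.3, "dz": -0.048, "wx": 0.393, "wy": -0.522, "wz": 1.249, "claw": 0},
  {"dx": -0.45, "dy": -0.3, "dz": -0.048, "wx": 0.393, "wy": -0.522, "wz": 1.249, "claw": 0},
  {"dx": -0.45, "dy": -0.3, "dz": -0.048, "wx": 0.393, "wy": -0.522, "wz": 1.249, "claw": 0},
  {"dx": -0.45, "dy": -0.3, "dz": -0.048, "wx": 0.393, "wy": -0.522, "wz": 1.249, "claw": 0},
  {"dx": -0.45, "dy": -0.3, "dz": -0.048, "wx": 0.393, "wy": -0.522, "wz": 1.249, "claw": 0},
  {"dx": -0.45, "dy": -0.3, "dz": -0.048, "wx": 0.393, "wy": -0.522, "wz": 1.249, "claw": 0},
  {"dx": -0.45, "dy": -0.3, "dz": -0.048, "wx": 0.393, "wy": -0.522, "wz": 1.249, "claw": 0},
])

```text
t: 1.25
tool_pos: [0.4817, 0.1714, 0.2456]
tcp_rot: [-180.0, 35.1, 89.8]
contact_force: [0.9, 1.0, 0.0]
gripper_width: -0.0
```

Run:
```python
from h import *
Rt=Rdown(90,[-35,0,0])
print(state()['joint_pos'].round(1),state()['gripper_width'])
go([.51,.115,.12],Rt);go([.51,.105,.022],Rt)
```

```text
[ 29.3  16.7  84.7 -30.2  96.7  30.8] -3.8452087006476904e-05
t 1.25 tcp [0.4817 0.1714 0.2456] [-180.    35.1   89.8] | d [0.0262 0.0285 0.1351] w [-0.002  0.002 -0.002] rows~2.8
t 1.25 tcp [0.4817 0.1714 0.2456] [-180.    35.1   89.8] | d [0.0743 0.0286 0.2211] w [-0.002  0.002 -0.002] rows~4.7
```

Request:
step_arm([
  {"dx": 0.026, "dy": 0.028, "dz": 0.135},
  {"dx": 0.026, "dy": 0.028, "dz": 0.135},
  {"dx": 0.026, "dy": 0.028, "dz": 0.135},
  {"dx": 0.05, "dy": 0.0286, "dz": 0.177},
  {"dx": 0.07, "dy": 0.0286, "dz": 0.213},
  {"dx": 0.0743, "dy": 0.0286, "dz": 0.2211},
  {"dx": 0.0743, "dy": 0.0286, "dz": 0.2211},
])

```text
$.rows[0]: bad value
```

Run:
```python
from h import *
Rt=Rdown(90,[-35,0,0])
print(state()['joint_pos'].round(1))
for y in(.065,.0,-.052):go([.51,y,.022],Rt)
for n in('top','scene'):
    p,d,c=snap(n)
    g=np.clip((p/255.)**0.6*255*1.25,0,255).astype(np.uint8)
    cr=g[140:280,230:400] if n=='top' else g[115:265,260:440]
    cv2.imwrite(f'pics/{n}1.png',cv2.resize(cr,None,fx=4,fy=4,interpolation=cv2.INTER_CUBIC))
```

```text
[ 29.3  16.7  84.7 -30.2  96.7  30.8]
t 1.25 tcp [0.4817 0.1714 0.2456] [-180.    35.1   89.8] | d [0.0416 0.0287 0.2441] w [-0.002  0.002 -0.002] rows~5.0
t 1.25 tcp [0.4817 0.1714 0.2456] [-180.    35.1   89.8] | d [-0.0116  0.0289  0.2814] w [-0.002  0.002 -0.002] rows~5.7
t 1.25 tcp [0.4817 0.1714 0.2456] [-180.    35.1   89.8] | d [-0.0541  0.0291  0.3113] w [-0.002  0.002 -0.002] rows~6.3
```

View pics/scene1.png

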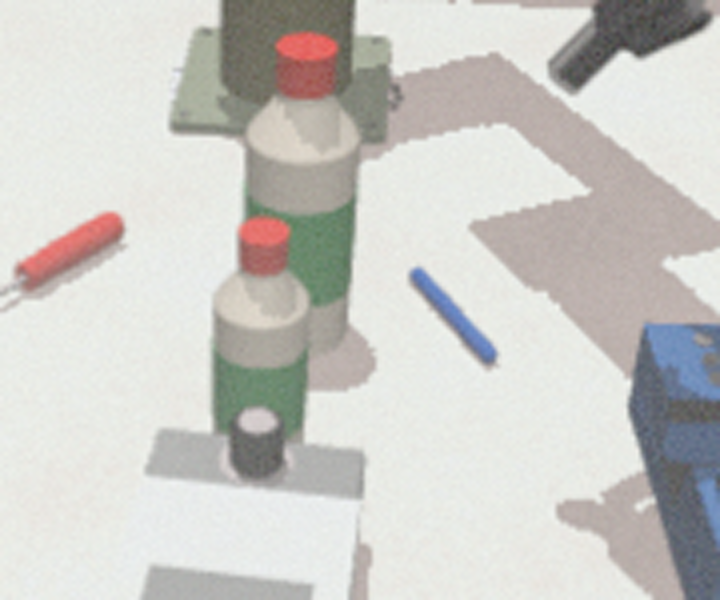

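View pics/top1.png

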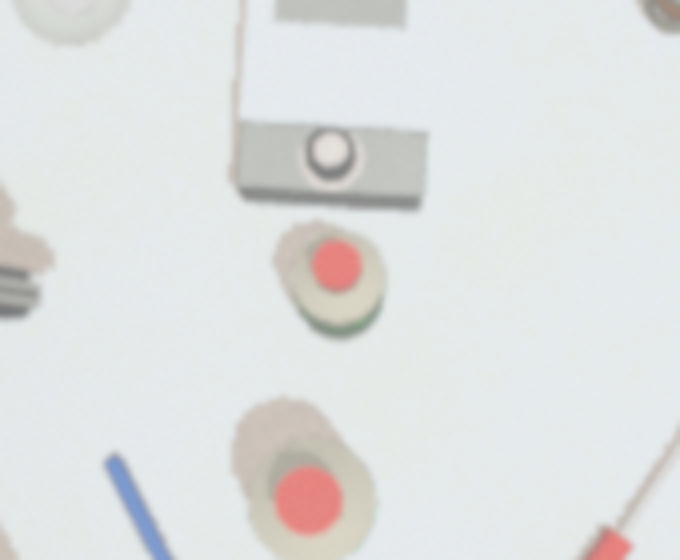

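The crop shows two like bottles: the small one at top (314,206) and a big one at (307,265). The smaller, standing right before the tray, is meant. The refused call lacked fields, so I'm giving all of them.

Request:
step_arm([
  {"dx": 0.026, "dy": 0.028, "dz": 0.135, "wx": 0, "wy": 0, "wz": 0, "claw": 0},
  {"dx": 0.026, "dy": 0.028, "dz": 0.135, "wx": 0, "wy": 0, "wz": 0, "claw": 0},
  {"dx": 0.026, "dy": 0.028, "dz": 0.135, "wx": 0, "wy": 0, "wz": 0, "claw": 0},
  {"dx": 0.05, "dy": 0.0286, "dz": 0.177, "wx": 0, "wy": 0, "wz": 0, "claw": 0},
  {"dx": 0.07, "dy": 0.0286, "dz": 0.213, "wx": 0, "wy": 0, "wz": 0, "claw": 0},
  {"dx": 0.0743, "dy": 0.0286, "dz": 0.2211, "wx": 0, "wy": 0, "wz": 0, "claw": 0},
  {"dx": 0.0743, "dy": 0.0286, "dz": 0.2211, "wx": 0, "wy": 0, "wz": 0, "claw": 0},
])

```text
t: 2.05
tool_pos: [0.5105, 0.1015, 0.0216]
tcp_rot: [-179.8, 35.2, 89.7]
contact_force: [0.5, -0.0, 0.4]
gripper_width: 0.0001
```

Run:
```python
from h import *
Rt=Rdown(90,[-35,0,0])
print(state()['joint_pos'].round(1))
for y in(.065,.0,-.052):go([.51,y,.022],Rt)
p,d,c=snap('top')
g=np.clip((p/255.)**0.6*255*1.25,0,255).astype(np.uint8)
cv2.imwrite(f'pics/top2.png',cv2.resize(g[140:280,230:400],None,fx=4,fy=4,interpolation=cv2.INTER_CUBIC))
```

```text
[ 22.   31.4  94.3 -33.9  72.8  38. ]
t 2.05 tcp [0.5105 0.1015 0.0216] [-179.8   35.2   89.7] | d [-0.0301 -0.0002  0.0207] w [-0.006  0.004 -0.004] rows~0.7
t 2.05 tcp [0.5105 0.1015 0.0216] [-179.8   35.2   89.7] | d [-0.0832  0.0002  0.0582] w [-0.006  0.004 -0.004] rows~2.0
t 2.05 tcp [0.5105 0.1015 0.0216] [-179.8   35.2   89.7] | d [-0.1256  0.0006  0.0882] w [-0.006  0.004 -0.004] rows~3.1
```

View pics/top2.png

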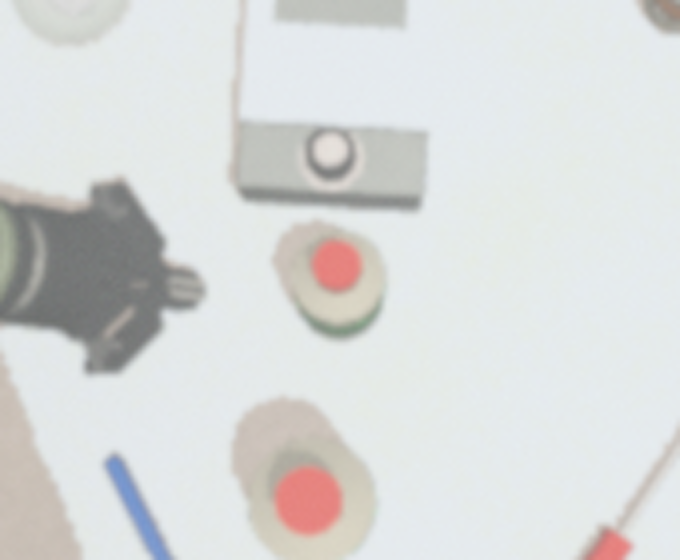

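Run:
```python
from h import *
p,d,c=load('top'); P=cloud(c,d)
m=(P[...,1]>.1)&(P[...,1]<.2)&(P[...,0]>.42)&(P[...,0]<.6)&(P[...,2]>.03)
q=P[m]; 
for x0 in np.arange(.44,.59,.01):
    a=q[(q[:,0]>=x0)&(q[:,0]<x0+.01)]
    if len(a): print(round(x0,2),len(a),'y',a[:,1].min().round(3),'z',a[:,2].min().round(3),a[:,2].max().round(3), 'z at ymin',a[a[:,1].argmin(),2].round(3))
```

```text
0.44 11 y 0.158 z 0.119 0.381 z at ymin 0.13
0.45 42 y 0.152 z 0.114 0.131 z at ymin 0.119
0.46 56 y 0.144 z 0.102 0.142 z at ymin 0.102
0.47 125 y 0.138 z 0.095 0.197 z at ymin 0.096
0.48 140 y 0.135 z 0.087 0.205 z at ymin 0.099
0.49 170 y 0.118 z 0.06 0.221 z at ymin 0.063
0.5 170 y 0.11 z 0.055 0.227 z at ymin 0.059
0.51 191 y 0.11 z 0.053 0.23 z at ymin 0.058
0.52 130 y 0.118 z 0.061 0.224 z at ymin 0.061
0.53 111 y 0.134 z 0.083 0.207 z at ymin 0.093
0.54 91 y 0.136 z 0.086 0.204 z at ymin 0.095
0.55 57 y 0.144 z 0.1 0.145 z at ymin 0.1
0.56 40 y 0.15 z 0.112 0.13 z at ymin 0.112
0.57 3 y 0.17 z 0.114 0.121 z at ymin 0.121
```

Request:
step_arm([
  {"dx": -0.016, "dy": -0.003, "dz": 0.011, "wx": 0, "wy": 0, "wz": 0, "claw": 0},
  {"dx": -0.028, "dy": -0.003, "dz": 0.0195, "wx": 0, "wy": 0, "wz": 0, "claw": 0},
  {"dx": -0.035, "dy": -0.003, "dz": 0.0245, "wx": 0, "wy": 0, "wz": 0, "claw": 0},
  {"dx": -0.04, "dy": -0.003, "dz": 0.028, "wx": 0, "wy": 0, "wz": 0, "claw": 0},
  {"dx": -0.046, "dy": -0.003, "dz": 0.0322, "wx": 0, "wy": 0, "wz": 0, "claw": 0},
  {"dx": -0.053, "dy": -0.003, "dz": 0.0371, "wx": 0, "wy": 0, "wz": 0, "claw": 0},
  {"dx": -0.06, "dy": -0.003, "dz": 0.042, "wx": 0, "wy": 0, "wz": 0, "claw": 0},
])

```text
t: 2.8
tool_pos: [0.5097, 0.0293, 0.0241]
tcp_rot: [179.8, 35.1, 89.5]
contact_force: [-0.6, 3.9, 2.9]
gripper_width: -0.0
```

Run:
```python
from h import *
Rt=Rdown(90,[-35,0,0])
print(state()['joint_pos'].round(1))
go([.507,-.052,.022],Rt)
p,d,c=snap('top')
g=np.clip((p/255.)**0.6*255*1.25,0,255).astype(np.uint8)
cv2.imwrite(f'pics/top3.png',cv2.resize(g[140:280,230:400],None,fx=4,fy=4,interpolation=cv2.INTER_CUBIC))
```

```text
[ 15.1  27.9  99.6 -36.8  67.8  34.5]
t 2.80 tcp [0.5097 0.0293 0.0241] [179.8  35.1  89.5] | d [-0.0654 -0.0022  0.0484] w [-0.001  0.001 -0.007] rows~1.6
```

View pics/top3.png

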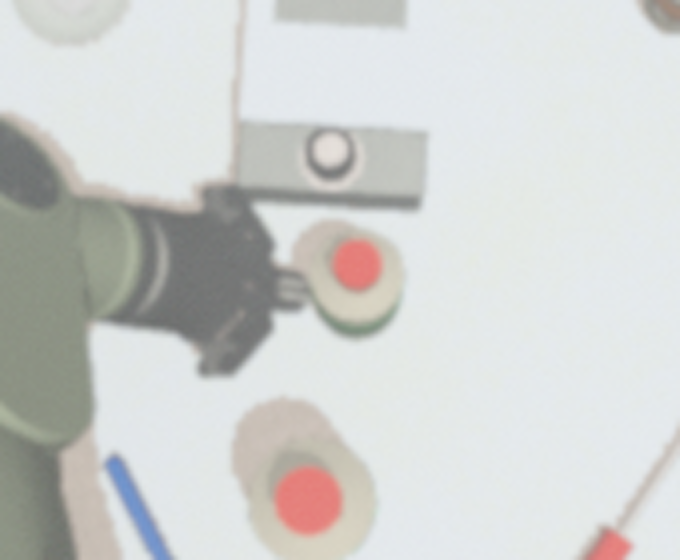

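Request:
step_arm([
  {"dx": -0.007, "dy": -0.001, "dz": 0.005, "wx": 0, "wy": 0, "wz": 0, "claw": 0},
  {"dx": -0.014, "dy": -0.002, "dz": 0.0102, "wx": 0, "wy": 0, "wz": 0, "claw": 0},
  {"dx": -0.021, "dy": -0.003, "dz": 0.0153, "wx": 0, "wy": 0, "wz": 0, "claw": 0},
  {"dx": -0.028, "dy": -0.003, "dz": 0.0205, "wx": 0, "wy": 0, "wz": 0, "claw": 0},
  {"dx": -0.035, "dy": -0.003, "dz": 0.0256, "wx": 0, "wy": 0, "wz": 0, "claw": 0},
  {"dx": -0.042, "dy": -0.003, "dz": 0.0307, "wx": 0, "wy": 0, "wz": 0, "claw": 0},
  {"dx": -0.049, "dy": -0.003, "dz": 0.0358, "wx": 0, "wy": 0, "wz": 0, "claw": 0},
  {"dx": -0.056, "dy": -0.003, "dz": 0.0408, "wx": 0, "wy": 0, "wz": 0, "claw": 0},
  {"dx": -0.063, "dy": -0.003, "dz": 0.046, "wx": 0, "wy": 0, "wz": 0, "claw": 0},
  {"dx": -0.07, "dy": -0.003, "dz": 0.051, "wx": 0, "wy": 0, "wz": 0, "claw": 0},
])

```text
t: 3.85
tool_pos: [0.5056, -0.0595, 0.0228]
tcp_rot: [179.8, 35.2, 89.5]
contact_force: [0.1, 3.8, 4.3]
gripper_width: -0.0
```

Run:
```python
from h import *
print(state()['joint_pos'].round(1))
p,d,c=snap('top')
g=np.clip((p/255.)**0.6*255*1.25,0,255).astype(np.uint8)
cv2.imwrite(f'pics/top4.png',cv2.resize(g[140:280,230:400],None,fx=4,fy=4,interpolation=cv2.INTER_CUBIC))
P=cloud(c,d)
red=(p[...,2].astype(int)>p[...,1]*1.6)&(P[...,2]>.15)&(P[...,2]<.19)
print(P[red].mean(0),P[red].std(0),red.sum())
```

```text
[  5.9  25.  104.5 -40.5  61.8  29.7]
[ 0.50671724 -0.07263515  0.17618913] [0.02873416 0.02808908 0.00359293] 120
```

View pics/top4.png

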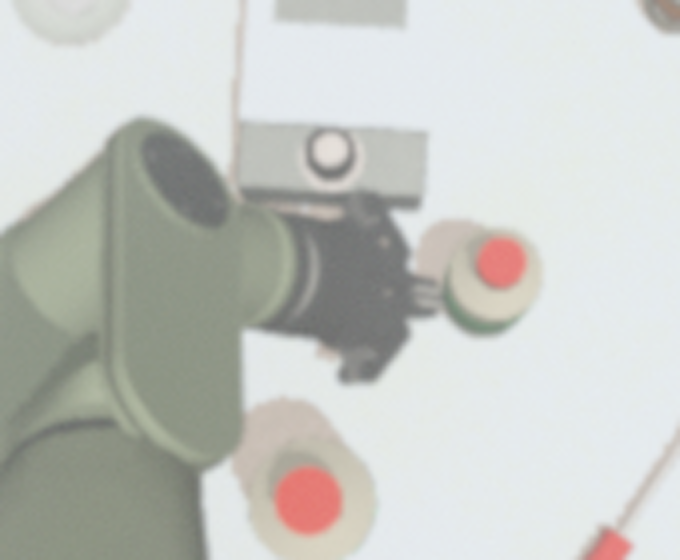

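Run:
```python
from h import *
p,d,c=load('top'); print(atz(c,355.5,205.5,.175),atd(c,d,355.5,205.5))
p,d,c=snap('scene')
g=np.clip((p/255.)**0.6*255*1.25,0,255).astype(np.uint8)
cv2.imwrite(f'pics/scene4.png',cv2.resize(g[115:265,220:400],None,fx=4,fy=4,interpolation=cv2.INTER_CUBIC))
go([.507,-.03,.06],Rdown(90,[-35,0,0]))
```

```text
[ 0.51295124 -0.08020437  0.175     ] [ 0.51324056 -0.08036987  0.17291049]
t 3.95 tcp [ 0.5049 -0.0602  0.0226] [179.9  35.2  89.5] | d [ 0.0031  0.0019 -0.048 ] w [-0.004  0.004 -0.008] rows~1.0
```

View pics/scene4.png

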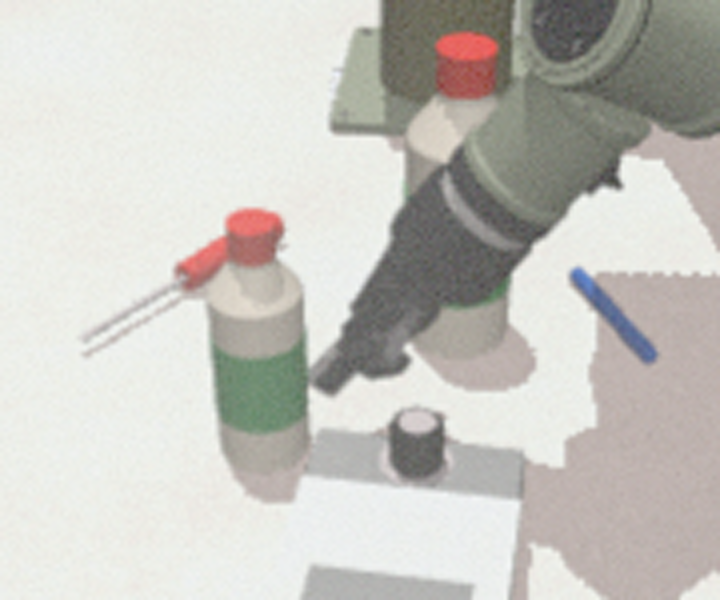

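```bash
cat > ov.py <<'E'
from h import *
def overlay(name,x,y,box,f,out,rings=((0,.03),(.125,.03),(.175,.0125))):
    p,d,c=load(name); g=np.clip((p/255.)**0.6*255*1.25,0,255).astype(np.uint8)
    u0,v0,u1,v1=box; g=cv2.resize(g[v0:v1,u0:u1],None,fx=f,fy=f,interpolation=cv2.INTER_CUBIC)
    for z,r in rings:
        a=np.linspace(0,2*np.pi,60); q=proj(c,np.stack([x+r*np.cos(a),y+r*np.sin(a),0*a+z],1))
        cv2.polylines(g,[(((q-[u0,v0]+.5)*f)).astype(np.int32)],True,(255,0,255),1)
    cv2.imwrite(out,g); return g
E
python3 - <<'E'
from ov import *
a=overlay('scene',.512,-.080,(240,150,330,245),6,'pics/o1.png')
b=overlay('top',.512,-.080,(320,185,390,235),6,'pics/o2.png')
E
```

```text
(no output)
```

View pics/o1.png

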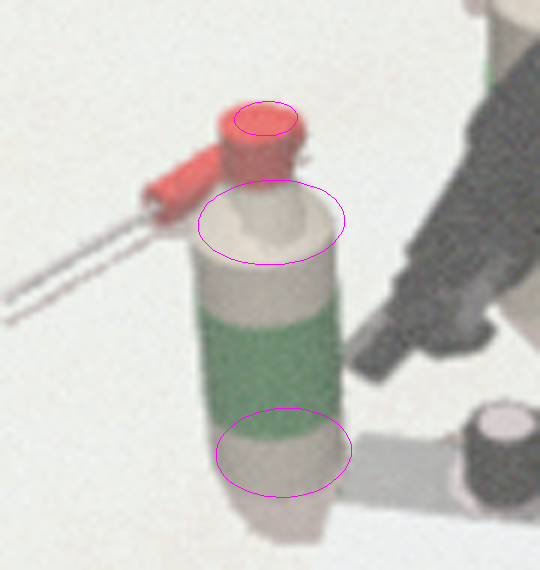

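View pics/o2.png

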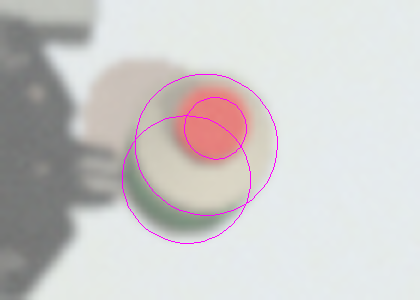

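Request:
step_arm([
  {"dx": 0.02, "dy": 0, "dz": -0.02, "wx": 0, "wy": 0, "wz": 0, "claw": 0},
  {"dx": 0.02, "dy": 0, "dz": -0.06, "wx": 0, "wy": 0, "wz": 0, "claw": 0},
  {"dx": 0.02, "dy": 0, "dz": -0.11, "wx": 0, "wy": 0, "wz": 0, "claw": 0.06},
  {"dx": 0.02, "dy": 0, "dz": -0.16, "wx": 0, "wy": 0, "wz": 0, "claw": 0.06},
  {"dx": 0.02, "dy": 0, "dz": -0.2, "wx": 0, "wy": 0, "wz": 0, "claw": 0.06},
  {"dx": 0.02, "dy": 0, "dz": -0.2, "wx": 0, "wy": 0, "wz": 0, "claw": 0.06},
])

```text
t: 4.55
tool_pos: [0.5096, 0.0743, 0.1796]
tcp_rot: [179.2, 35.1, 89.2]
contact_force: [0.7, 0.3, 0.2]
gripper_width: 0.0582
```

Run:
```python
from h import *
go([.598,.026,.16],Rdown(87.3)); print(state()['joint_pos'].round(1))
p,d,c=snap('top'); print(atd(c,d,312,177))
g=np.clip((p/255.)**0.6*255*1.25,0,255).astype(np.uint8)
cv2.imwrite(f'pics/top5.png',cv2.resize(g[140:280,230:400],None,fx=4,fy=4,interpolation=cv2.INTER_CUBIC))
```

```text
t 4.55 tcp [0.5096 0.0743 0.1796] [179.2  35.1  89.2] | d [-0.0273  0.0884  0.0443] w [0.024 0.612 0.037] rows~4.1
[ 19.6  16.7  93.  -33.1  84.3  27.7]
[0.59796163 0.02699891 0.10165175]
```

View pics/top5.png

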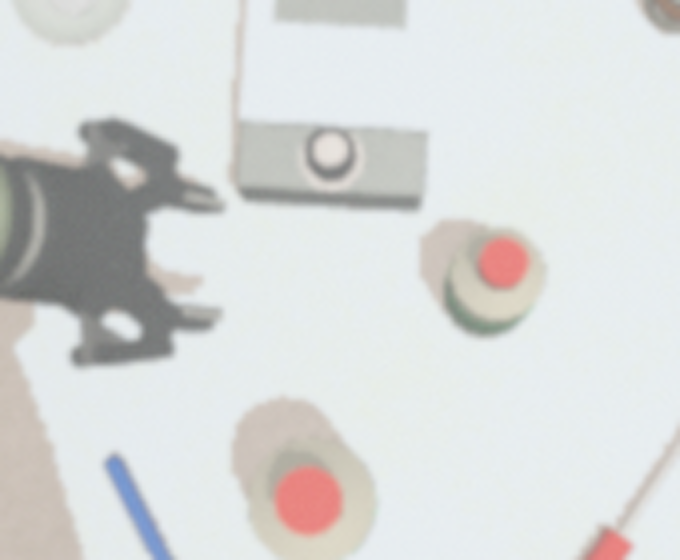

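Request:
step_arm([
  {"dx": -0.027, "dy": 0.0884, "dz": 0.0443, "wx": 0.024, "wy": 0.612, "wz": 0.037, "claw": 0.06},
  {"dx": -0.027, "dy": 0.0884, "dz": 0.0443, "wx": 0.024, "wy": 0.612, "wz": 0.037, "claw": 0.06},
  {"dx": -0.027, "dy": 0.0884, "dz": 0.0443, "wx": 0.024, "wy": 0.612, "wz": 0.037, "claw": 0.06},
  {"dx": -0.027, "dy": 0.0884, "dz": 0.0443, "wx": 0.024, "wy": 0.612, "wz": 0.037, "claw": 0.06},
  {"dx": -0.027, "dy": 0.0884, "dz": 0.0443, "wx": 0.024, "wy": 0.612, "wz": 0.037, "claw": 0.06},
  {"dx": -0.027, "dy": 0.0884, "dz": 0.0443, "wx": 0.024, "wy": 0.612, "wz": 0.037, "claw": 0.06},
])

```text
t: 5.2
tool_pos: [0.594, 0.0223, 0.1543]
tcp_rot: [-179.4, 0.1, 87.0]
contact_force: [-0.1, 0.3, -0.5]
gripper_width: 0.0601
```

Run:
```python
from h import *
go([.598,.0265,.076],Rdown(87.3)); print(state()['joint_pos'].round(1))
p,d,c=snap('wrist')
g=np.clip((p/255.)**0.6*255*1.25,0,255).astype(np.uint8)
for z in(.101,.071):
    a=np.linspace(0,2*np.pi,60); q=proj(c,np.stack([.598+.0165*np.cos(a),.0265+.0165*np.sin(a),0*a+z],1))
    cv2.polylines(g,[q.astype(np.int32)],True,(255,0,255),1)
cv2.imwrite('pics/w6.png',g)
```

```text
t 5.20 tcp [0.594  0.0223 0.1543] [-1.794e+02  1.000e-01  8.700e+01] | d [0.0046 0.0045 0.0782] w [-0.01   0.002 -0.006] rows~1.6
[-6.1 17.  87.9 -0.2 75.7 -3. ]
```

View pics/w6.png

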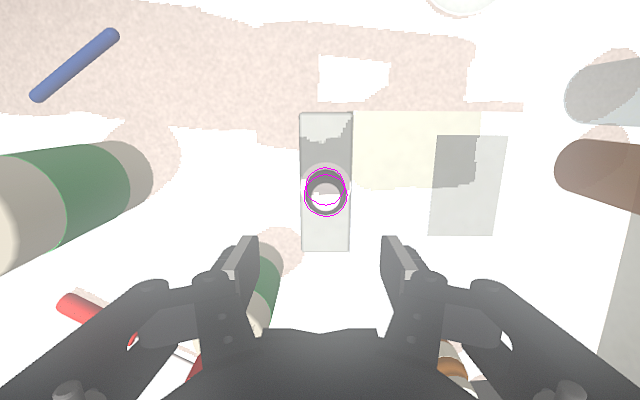

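Request:
step_arm([
  {"dx": 0.0046, "dy": 0.0045, "dz": 0.04, "wx": -0.01, "wy": 0, "wz": -0.006, "claw": 0.06},
  {"dx": 0.0046, "dy": 0.0045, "dz": 0.07, "wx": -0.01, "wy": 0, "wz": -0.006, "claw": 0.06},
  {"dx": 0.0046, "dy": 0.0045, "dz": 0.079, "wx": -0.01, "wy": 0, "wz": -0.006, "claw": 0.06},
  {"dx": 0.0046, "dy": 0.0045, "dz": 0.079, "wx": -0.01, "wy": 0, "wz": -0.006, "claw": 0.045},
  {"dx": 0.0046, "dy": 0.0045, "dz": 0.079, "wx": -0.01, "wy": 0, "wz": -0.006, "claw": 0.02},
  {"dx": 0.0046, "dy": 0.0045, "dz": 0.079, "wx": -0.01, "wy": 0, "wz": -0.006, "claw": 0.02},
  {"dx": 0.0046, "dy": 0.0045, "dz": 0.079, "wx": -0.01, "wy": 0, "wz": -0.006, "claw": 0.02},
], force=40)

```text
t: 5.95
tool_pos: [0.5996, 0.0281, 0.0774]
tcp_rot: [179.8, 0.2, 87.5]
contact_force: [0.3, 0.9, 0.8]
gripper_width: 0.0199
```

Run:
```python
from h import *
s=state();print(s['tool_pos'],s['tcp_rot'],s['gripper_width'],s['contact_force'],s['moment'])
th=np.radians(-2.7)
T=pose(s)
for k in(.006,.11): print(k, T[:3,:3].T@(-k*np.array([np.cos(th),np.sin(th),0])))
```

```text
[0.59959811 0.02808263 0.07741116] [1.79765946e+02 1.63233043e-01 8.74839646e+01] 0.01987367737449119 [0.26023528 0.8573425  0.78013921] [-0.02003976 -0.00817569  0.02571867]
0.006 [ 1.92646136e-05 -5.99991879e-03 -2.45647643e-05]
0.11 [ 0.00035318 -0.10999851 -0.00045035]
```

Run:
```python
from h import *
p,d,c=snap('wrist'); g=np.clip((p/255.)**0.6*255,0,255).astype(np.uint8)
cv2.imwrite('pics/w7.png',g)
p,d,c=snap('scene'); g=np.clip((p/255.)**0.6*255*1.25,0,255).astype(np.uint8)
cv2.imwrite('pics/s7.png',cv2.resize(g[100:265,220:420],None,fx=3.6,fy=3.6,interpolation=cv2.INTER_CUBIC))
```

```text
(no output)
```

View pics/w7.png

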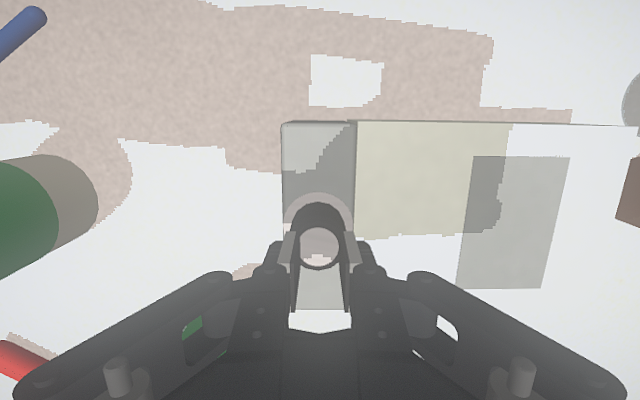

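View pics/s7.png

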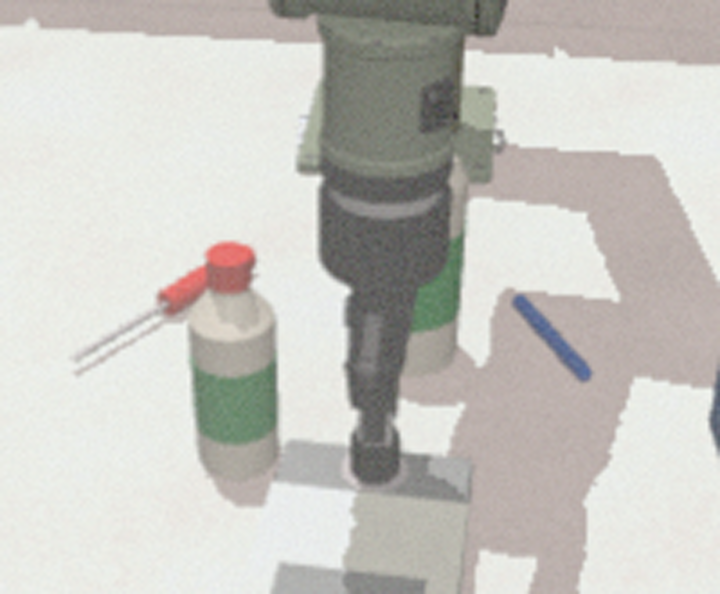

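Run:
```python
from h import *
p,d,c=load('wrist'); T=pose()
g=np.clip((p/255.)**0.6*255,0,255).astype(np.uint8)
for z in(.101,.071):
    a=np.linspace(0,2*np.pi,60); q=proj(c,np.stack([.598+.0165*np.cos(a),.0265+.0165*np.sin(a),0*a+z],1))
    cv2.polylines(g,[q.astype(np.int32)],True,(255,0,255),1)
# pads model boxes: |y|=.01, x ±.011, z -.03..0
for sy in(-.01,.01):
    L=[(x,sy,z) for x,z in((-.011,0),(.011,0),(.011,-.03),(-.011,-.03))]
    q=proj(c,np.array(L)@T[:3,:3].T+T[:3,3]); cv2.polylines(g,[q.astype(np.int32)],True,(0,255,0),1)
print(proj(c,T[:3,3]), d[245,320],d[235,290],d[300,296],d[222,318],atd(c,d,320,245),atd(c,d,318,215))
cv2.imwrite('pics/w7b.png',cv2.resize(g[170:340,220:420],None,fx=3.5,fy=3.5,interpolation=cv2.INTER_CUBIC))
p,d,c=load('top'); pp,dd,cc=snap('top'); print('top knob',atd(c,d,312,177))
```

```text
[[319.22939983 226.21866419]] 0.16003548 0.14270118 0.12896794 0.15587002 [0.59932464 0.02686321 0.10141855] [0.59896032 0.04233043 0.09761251]
top knob [0.59796163 0.02699891 0.10165175]
```

View pics/w7b.png

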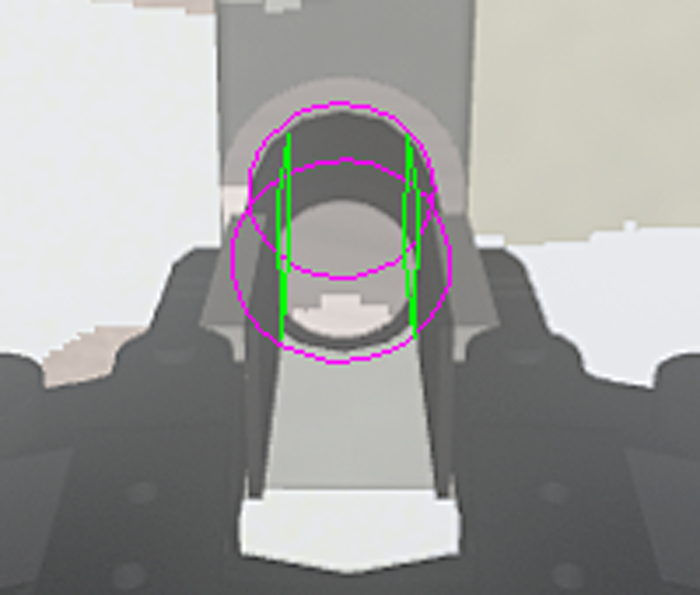

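Run:
```python
from h import *
p,d,c=load('wrist'); T=pose(); P=cloud(c,d)
Q=(P-T[:3,3])@T[:3,:3]*1000
for v in (225,232,236,240,250,260,275,290,300,310):
    print(v,[tuple(Q[v,u].round(0).astype(int)) for u in (286,290,293,296,299,302,320,338,342,345,349)])
```

```text
225 [(np.int64(-2), np.int64(-21), np.int64(6)), (np.int64(-1), np.int64(-18), np.int64(5)), (np.int64(8), np.int64(-14), np.int64(-19)), (np.int64(9), np.int64(-12), np.int64(-21)), (np.int64(9), np.int64(-10), np.int64(-23)), (np.int64(10), np.int64(-9), np.int64(-23)), (np.int64(10), np.int64(1), np.int64(-25)), (np.int64(9), np.int64(10), np.int64(-22)), (np.int64(8), np.int64(12), np.int64(-19)), (np.int64(-1), np.int64(16), np.int64(5)), (np.int64(-2), np.int64(19), np.int64(7))]
232 [(np.int64(11), np.int64(-16), np.int64(-37)), (np.int64(11), np.int64(-14), np.int64(-36)), (np.int64(11), np.int64(-12), np.int64(-35)), (np.int64(11), np.int64(-11), np.int64(-37)), (np.int64(10), np.int64(-10), np.int64(-34)), (np.int64(6), np.int64(-9), np.int64(-24)), (np.int64(7), np.int64(1), np.int64(-26)), (np.int64(7), np.int64(10), np.int64(-26)), (np.int64(11), np.int64(11), np.int64(-36)), (np.int64(11), np.int64(13), np.int64(-35)), (np.int64(66), np.int64(0), np.int64(-173))]
236 [(np.int64(11), np.int64(-15), np.int64(-41)), (np.int64(11), np.int64(-13), np.int64(-41)), (np.int64(1
[... 3209 characters left out ...]
64(6)), (np.int64(-56), np.int64(13), np.int64(7)), (np.int64(-56), np.int64(16), np.int64(6)), (np.int64(-5), np.int64(10), np.int64(-68)), (np.int64(-6), np.int64(12), np.int64(-67))]
310 [(np.int64(-3), np.int64(-12), np.int64(-77)), (np.int64(-11), np.int64(-12), np.int64(-67)), (np.int64(-11), np.int64(-10), np.int64(-67)), (np.int64(-114), np.int64(-22), np.int64(76)), (np.int64(-114), np.int64(-19), np.int64(75)), (np.int64(-114), np.int64(-16), np.int64(75)), (np.int64(-114), np.int64(1), np.int64(76)), (np.int64(-114), np.int64(18), np.int64(76)), (np.int64(-116), np.int64(22), np.int64(78)), (np.int64(-10), np.int64(11), np.int64(-67)), (np.int64(-11), np.int64(12), np.int64(-67))]
```

Request:
step_arm([
  {"dx": 0, "dy": 0, "dz": -0.02, "wx": 0, "wy": 0, "wz": 0, "claw": 0.02},
  {"dx": 0, "dy": 0, "dz": -0.04, "wx": 0, "wy": 0, "wz": 0, "claw": 0.033},
  {"dx": 0, "dy": 0, "dz": -0.04, "wx": 0, "wy": 0, "wz": 0, "claw": 0.033},
])

```text
t: 6.4
tool_pos: [0.6017, 0.0276, 0.1202]
tcp_rot: [179.4, 0.2, 87.4]
contact_force: [0.9, -0.6, 1.0]
gripper_width: 0.0332
```

```bash
cat > tip.py <<'E'
from h import *
p,d,c=snap('wrist'); s=state(); T=pose(s); P=cloud(c,d)
Q=(P-T[:3,3])@T[:3,:3]*1000
w=s['gripper_width']*500
for sg in(-1,1):
    m=(np.abs(Q[...,1]*sg-w)<3.5)&(np.abs(Q[...,0])<13)&(Q[...,2]>-75)&(Q[...,2]<15)
    z=Q[...,2][m]; print(sg,m.sum(),'z hist',np.histogram(z,bins=np.arange(-75,20,5))[0].tolist(),'max',np.sort(z)[-5:].round(1),'x',Q[...,0][m].min().round(1),Q[...,0][m].max().round(1))
print(s['tool_pos'],s['tcp_rot'],s['gripper_width'])
g=np.clip((p/255.)**0.6*255,0,255).astype(np.uint8)
cv2.imwrite('pics/w8.png',cv2.resize(g[120:340,200:440],None,fx=3,fy=3,interpolation=cv2.INTER_CUBIC))
E
python3 tip.py
```

```text
-1 1235 z hist [122, 392, 148, 139, 111, 108, 92, 88, 34, 0, 0, 0, 0, 0, 0, 0, 0, 1] max [-32.  -31.5 -31.2 -30.2  14.7] x -12.3 12.2
1 1061 z hist [102, 351, 127, 109, 101, 84, 85, 68, 34, 0, 0, 0, 0, 0, 0, 0, 0, 0] max [-32.2 -32.1 -31.9 -31.8 -31.5] x -12.1 11.5
[0.6003564  0.02773944 0.11840201] [1.79611641e+02 1.65525607e-01 8.74436707e+01] 0.033093991131491377
```

View pics/w8.png

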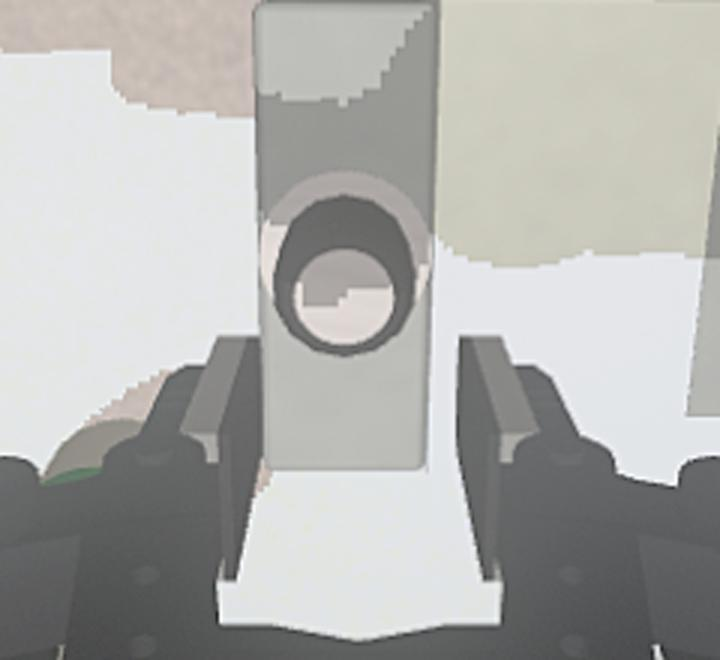

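Run:
```python
from h import *
go([.5985,.0268,.044],Rdown(87.3))
```

```text
t 6.45 tcp [0.6004 0.0277 0.1184] [179.6   0.2  87.4] | d [-0.0008 -0.0023  0.0744] w [0.007 0.003 0.003] rows~1.5
```

Request:
step_arm([
  {"dx": -0.0008, "dy": -0.0023, "dz": 0, "wx": 0.007, "wy": 0.003, "wz": 0.003, "claw": 0.058},
  {"dx": -0.0008, "dy": -0.0023, "dz": 0.01, "wx": 0.007, "wy": 0.003, "wz": 0.003, "claw": 0.058},
  {"dx": -0.0008, "dy": -0.0023, "dz": 0.03, "wx": 0.007, "wy": 0.003, "wz": 0.003, "claw": 0.058},
  {"dx": -0.0008, "dy": -0.0023, "dz": 0.05, "wx": 0.007, "wy": 0.003, "wz": 0.003, "claw": 0.058},
  {"dx": -0.0008, "dy": -0.0023, "dz": 0.065, "wx": 0.007, "wy": 0.003, "wz": 0.003, "claw": 0.058},
  {"dx": -0.0008, "dy": -0.0023, "dz": 0.073, "wx": 0.007, "wy": 0.003, "wz": 0.003, "claw": 0.058},
  {"dx": -0.0008, "dy": -0.0023, "dz": 0.073, "wx": 0.007, "wy": 0.003, "wz": 0.003, "claw": 0.045},
  {"dx": -0.0008, "dy": -0.0023, "dz": 0.073, "wx": 0.007, "wy": 0.003, "wz": 0.003, "claw": 0.02},
  {"dx": -0.0008, "dy": -0.0023, "dz": 0.073, "wx": 0.007, "wy": 0.003, "wz": 0.003, "claw": 0.02},
  {"dx": -0.0008, "dy": -0.0023, "dz": 0.073, "wx": 0.007, "wy": 0.003, "wz": 0.003, "claw": 0.02},
], force=40)

```text
t: 7.45
tool_pos: [0.5985, 0.0268, 0.0457]
tcp_rot: [180.0, -0.0, 87.3]
contact_force: [-0.8, -1.1, -2.8]
gripper_width: 0.0314
```

Run:
```python
from h import *
s=state();print(s['tool_pos'],s['tcp_rot'],s['gripper_width'],s['contact_force'],s['moment'])
```

```text
[0.59852407 0.02679159 0.04568871] [ 1.79996756e+02 -1.50310014e-03  8.72719492e+01] 0.03137856833355571 [-0.81766514 -1.14314102 -2.75351264] [-0.01937046  0.08502078 -0.06261349]
```

Request:
step_arm([
  {"dx": 0, "dy": -0.002, "dz": 0, "wx": 0, "wy": 0, "wz": 0, "claw": 0.02},
  {"dx": 0, "dy": -0.004, "dz": 0, "wx": 0, "wy": 0, "wz": 0, "claw": 0.02},
  {"dx": 0, "dy": -0.006, "dz": 0, "wx": 0, "wy": 0, "wz": 0, "claw": 0.02},
  {"dx": 0, "dy": -0.008, "dz": 0, "wx": 0, "wy": 0, "wz": 0, "claw": 0.02},
], force=40)

```text
t: 7.85
tool_pos: [0.5906, 0.0272, 0.0457]
tcp_rot: [180.0, -0.0, 87.3]
contact_force: [2.2, -0.9, -4.7]
gripper_width: 0.0317
```

Request:
step_arm([
  {"dx": 0, "dy": -0.01, "dz": 0, "wx": 0, "wy": 0, "wz": 0, "claw": 0.02},
  {"dx": 0, "dy": -0.02, "dz": 0, "wx": 0, "wy": 0, "wz": 0, "claw": 0.02},
  {"dx": 0, "dy": -0.03, "dz": 0, "wx": 0, "wy": 0, "wz": 0, "claw": 0.02},
  {"dx": 0, "dy": -0.04, "dz": 0, "wx": 0, "wy": 0, "wz": 0, "claw": 0.02},
  {"dx": 0, "dy": -0.05, "dz": 0, "wx": 0, "wy": 0, "wz": 0, "claw": 0.02},
  {"dx": 0, "dy": -0.06, "dz": 0, "wx": 0, "wy": 0, "wz": 0, "claw": 0.02},
  {"dx": 0, "dy": -0.07, "dz": 0, "wx": 0, "wy": 0, "wz": 0, "claw": 0.02},
  {"dx": 0, "dy": -0.08, "dz": 0, "wx": 0, "wy": 0, "wz": 0, "claw": 0.02},
  {"dx": 0, "dy": -0.088, "dz": 0, "wx": 0, "wy": 0, "wz": 0, "claw": 0.02},
  {"dx": 0, "dy": -0.093, "dz": 0, "wx": 0, "wy": 0, "wz": 0, "claw": 0.02},
], force=40)

```text
t: 8.85
tool_pos: [0.4968, 0.0321, 0.0457]
tcp_rot: [180.0, -0.0, 87.3]
contact_force: [2.3, 4.4, -6.6]
gripper_width: 0.0317
```

Run:
```python
from h import *
p,d,c=snap('scene'); g=np.clip((p/255.)**0.6*255*1.25,0,255).astype(np.uint8)
cv2.imwrite('pics/s9.png',cv2.resize(g[100:310,220:440],None,fx=2.8,fy=2.8,interpolation=cv2.INTER_CUBIC))
```

```text
(no output)
```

View pics/s9.png

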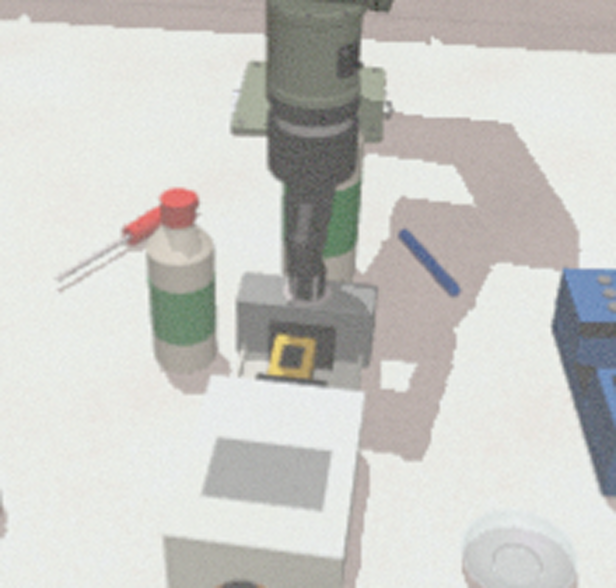

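Request:
step_arm([
  {"dx": 0, "dy": 0, "dz": 0, "wx": 0, "wy": 0, "wz": 0, "claw": 0.055},
  {"dx": 0, "dy": 0, "dz": 0, "wx": 0, "wy": 0, "wz": 0, "claw": 0.055},
  {"dx": 0, "dy": 0, "dz": -0.01, "wx": 0, "wy": 0, "wz": 0, "claw": 0.055},
  {"dx": 0, "dy": 0, "dz": -0.05, "wx": 0, "wy": 0, "wz": 0, "claw": 0.055},
  {"dx": 0, "dy": 0, "dz": -0.1, "wx": 0, "wy": 0, "wz": 0, "claw": 0.055},
  {"dx": 0, "dy": 0.03, "dz": -0.15, "wx": 0, "wy": 0, "wz": 0, "claw": 0.055},
  {"dx": 0, "dy": 0.06, "dz": -0.15, "wx": 0, "wy": 0, "wz": 0, "claw": 0.055},
  {"dx": 0, "dy": 0.06, "dz": -0.15, "wx": 0, "wy": 0, "wz": 0, "claw": 0.055},
])

```text
t: 9.7
tool_pos: [0.562, 0.028, 0.2005]
tcp_rot: [179.4, 0.0, 87.2]
contact_force: [0.1, 0.3, -1.0]
gripper_width: 0.0549
```

Run:
```python
from h import *
p,d,c=snap('wrist'); g=np.clip((p/255.)**0.6*255,0,255).astype(np.uint8)
cv2.imwrite('pics/w10.png',g); print(state()['tool_pos'])
print('knob',end='')
```

```text
[0.55864335 0.02843789 0.19805383]
knob
```

View pics/w10.png

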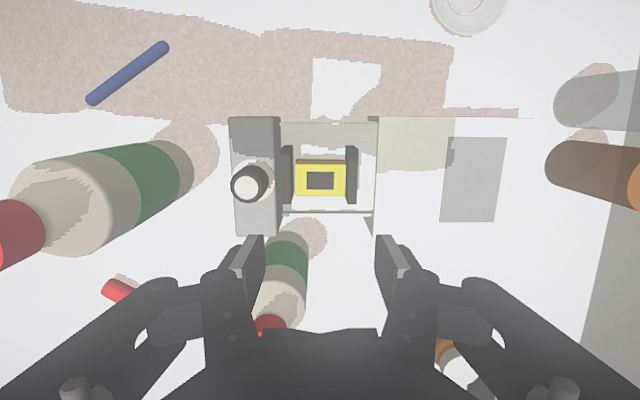

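Run:
```python
from h import *
p,d,c=load('wrist')
hsv=cv2.cvtColor(p,cv2.COLOR_BGR2HSV)
m=((hsv[...,0]>20)&(hsv[...,0]<35)&(hsv[...,1]>120)).astype(np.uint8)
n,l,st,ce=cv2.connectedComponentsWithStats(m); k=1+st[1:,4].argmax(); print(st[k])
P=cloud(c,d); q=P[l==k]; z=np.median(q[:,2]); print('z',z)
q=q[abs(q[:,2]-z)<.004]; print(cv2.minAreaRect((q[:,:2]*1000).astype(np.float32)), q.min(0),q.max(0))
print('knob',atd(c,d,247,187))
pp,dd,cc=snap('top')
```

```text
[ 295  164   51   32 1128]
z 0.050133907645456915
((563.4354858398438, 23.85872459411621), (35.19878005981445, 54.889991760253906), 86.52897644042969) [0.53503267 0.00552585 0.0471609 ] [0.59101438 0.04259407 0.05227148]
knob [0.49623551 0.03191577 0.10197276]
```

Run:
```python
from h import *
go([.5634,.0242,.12],Rdown(-2.9))
```

```text
t 9.80 tcp [0.5565 0.0288 0.1964] [-180.    -0.    87.3] | d [-0.0042  0.0071  0.0764] w [-1.000e-03  0.000e+00  1.574e+00] rows~10.5
```

Request:
step_arm([
  {"dx": -0.004, "dy": 0.007, "dz": 0.05, "wx": 0, "wy": 0, "wz": 1.574, "claw": 0.06},
  {"dx": -0.004, "dy": 0.007, "dz": 0.05, "wx": 0, "wy": 0, "wz": 1.574, "claw": 0.06},
  {"dx": -0.004, "dy": 0.007, "dz": 0.05, "wx": 0, "wy": 0, "wz": 1.574, "claw": 0.06},
  {"dx": -0.004, "dy": 0.007, "dz": 0.05, "wx": 0, "wy": 0, "wz": 1.574, "claw": 0.06},
  {"dx": -0.004, "dy": 0.007, "dz": 0.05, "wx": 0, "wy": 0, "wz": 1.574, "claw": 0.06},
  {"dx": -0.004, "dy": 0.007, "dz": 0.05, "wx": 0, "wy": 0, "wz": 1.574, "claw": 0.06},
  {"dx": -0.004, "dy": 0.007, "dz": 0.05, "wx": 0, "wy": 0, "wz": 1.574, "claw": 0.06},
  {"dx": -0.004, "dy": 0.007, "dz": 0.05, "wx": 0, "wy": 0, "wz": 1.574, "claw": 0.06},
  {"dx": -0.004, "dy": 0.007, "dz": 0.05, "wx": 0, "wy": 0, "wz": 1.574, "claw": 0.06},
  {"dx": -0.004, "dy": 0.007, "dz": 0.05, "wx": 0, "wy": 0, "wz": 1.574, "claw": 0.06},
])

```text
t: 10.8
tool_pos: [0.5611, 0.0245, 0.1453]
tcp_rot: [-180.0, 0.2, 1.0]
contact_force: [-0.8, -0.7, -0.3]
gripper_width: 0.0603
```

Request:
step_arm([
  {"dx": 0, "dy": 0, "dz": 0, "wx": 0, "wy": 0, "wz": 0.13, "claw": 0.06},
  {"dx": 0, "dy": 0, "dz": 0, "wx": 0, "wy": 0, "wz": 0.13, "claw": 0.06},
])

```text
t: 11.0
tool_pos: [0.559, 0.0246, 0.1442]
tcp_rot: [180.0, 0.4, -6.5]
contact_force: [-0.2, 0.4, -0.1]
gripper_width: 0.0602
```

Run:
```python
from h import *
print(state()['joint_pos'].round(1))
p,d,c=snap('wrist'); g=np.clip((p/255.)**0.6*255,0,255).astype(np.uint8)
cv2.imwrite('pics/w11.png',g)
hsv=cv2.cvtColor(p,cv2.COLOR_BGR2HSV)
m=((hsv[...,0]>20)&(hsv[...,0]<35)&(hsv[...,1]>120)).astype(np.uint8)
n,l,st,ce=cv2.connectedComponentsWithStats(m); k=1+st[1:,4].argmax(); print(st[k])
P=cloud(c,d); q=P[l==k]; z=np.median(q[:,2]); print('z',z)
q=q[abs(q[:,2]-z)<.004]; print(cv2.minAreaRect((q[:,:2]*1000).astype(np.float32)), q.min(0),q.max(0))
go([.5634,.0242,-.004],Rdown(-2.9))
```

```text
[-6.3 13.4 93.6 -0.  73.4 90.1]
[ 298  152   42   62 1442]
z 0.05014509372661735
((563.8141479492188, 23.668176651000977), (35.04800033569336, 55.988487243652344), 86.6765365600586) [0.53503365 0.00527233 0.04750565] [0.59227931 0.04233934 0.05219304]
t 11.05 tcp [0.5594 0.0246 0.1444] [180.    0.4  -6.3] | d [ 5.000e-03 -1.000e-04  1.483e-01] w [ 0.     0.007 -0.06 ] rows~3.0
```

View pics/w11.png

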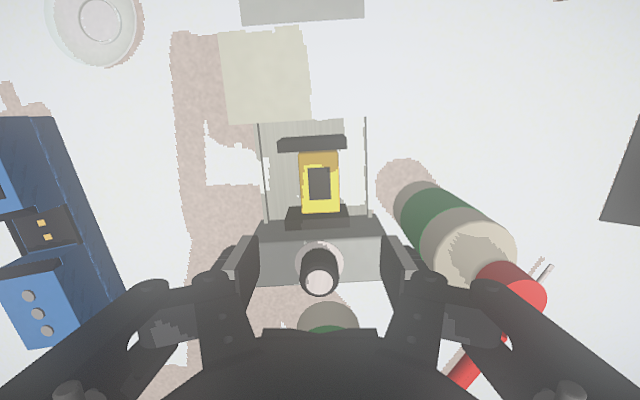

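Request:
step_arm([
  {"dx": 0.0045, "dy": 0.0005, "dz": 0.04, "wx": 0, "wy": 0.007, "wz": -0.055, "claw": 0.06},
  {"dx": 0.0045, "dy": 0.0005, "dz": 0.08, "wx": 0, "wy": 0.007, "wz": -0.055, "claw": 0.06},
  {"dx": 0.0045, "dy": 0.0005, "dz": 0.11, "wx": 0, "wy": 0.007, "wz": -0.055, "claw": 0.06},
  {"dx": 0.0045, "dy": 0.0005, "dz": 0.13, "wx": 0, "wy": 0.007, "wz": -0.055, "claw": 0.06},
  {"dx": 0.0045, "dy": 0.0005, "dz": 0.142, "wx": 0, "wy": 0.007, "wz": -0.055, "claw": 0.06},
  {"dx": 0.0045, "dy": 0.0005, "dz": 0.147, "wx": 0, "wy": 0.007, "wz": -0.055, "claw": 0.06},
  {"dx": 0.0045, "dy": 0.0005, "dz": 0.148, "wx": 0, "wy": 0.007, "wz": -0.055, "claw": 0.06},
])

```text
t: 11.75
tool_pos: [0.5628, 0.0236, -0.0036]
tcp_rot: [180.0, 0.0, -3.1]
contact_force: [0.1, 1.1, 0.4]
gripper_width: 0.0598
```

Run:
```python
from h import *
go([.5637,.0239,-.004],Rdown(-3.2)); print(state()['contact_force'])
p,d,c=snap('wrist'); g=np.clip((p/255.)**0.6*255,0,255).astype(np.uint8)
cv2.imwrite('pics/w12.png',g)
```

```text
t 11.75 tcp [ 0.5628  0.0236 -0.0036] [180.    0.   -3.1] | d [ 0.0008 -0.0003  0.0004] w [0.    0.    0.002] rows~0.0
[0.12070399 1.11375562 0.43868723]
```

View pics/w12.png

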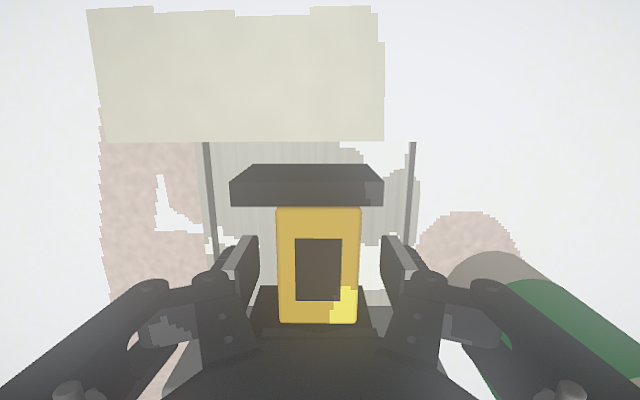

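Request:
step_arm([
  {"dx": 0, "dy": 0, "dz": 0, "wx": 0, "wy": 0, "wz": 0, "claw": 0.045},
  {"dx": 0, "dy": 0, "dz": 0, "wx": 0, "wy": 0, "wz": 0, "claw": 0.038},
  {"dx": 0, "dy": 0, "dz": 0, "wx": 0, "wy": 0, "wz": 0, "claw": 0.02},
  {"dx": 0, "dy": 0, "dz": 0, "wx": 0, "wy": 0, "wz": 0, "claw": 0.02},
  {"dx": 0, "dy": 0, "dz": 0, "wx": 0, "wy": 0, "wz": 0, "claw": 0.02},
], force=45)

```text
t: 12.3
tool_pos: [0.565, 0.0235, -0.0014]
tcp_rot: [180.0, -0.2, -3.1]
contact_force: [-0.3, 1.2, 6.1]
gripper_width: 0.0352
```

Request:
step_arm([
  {"dx": 0, "dy": 0, "dz": -0.005, "wx": 0, "wy": 0, "wz": 0, "claw": 0.02},
  {"dx": 0, "dy": 0, "dz": -0.015, "wx": 0, "wy": 0, "wz": 0, "claw": 0.02},
  {"dx": 0, "dy": 0, "dz": -0.03, "wx": 0, "wy": 0, "wz": 0, "claw": 0.02},
  {"dx": 0, "dy": 0, "dz": -0.05, "wx": 0, "wy": 0, "wz": 0, "claw": 0.02},
  {"dx": 0, "dy": 0, "dz": -0.07, "wx": 0, "wy": 0, "wz": 0, "claw": 0.02},
  {"dx": 0, "dy": 0, "dz": -0.07, "wx": 0, "wy": 0, "wz": 0, "claw": 0.02},
])

```text
t: 12.9
tool_pos: [0.5679, 0.0232, 0.0727]
tcp_rot: [180.0, -0.7, -3.1]
contact_force: [2.3, -0.4, -2.8]
gripper_width: 0.0349
```

Run:
```python
from h import *
go([.5637,.0239,.2],Rdown(-3.2)); print(state()['contact_force'])
p,d,c=snap('wrist'); g=np.clip((p/255.)**0.6*255,0,255).astype(np.uint8)
cv2.imwrite('pics/w13.png',g)
p,d,c=snap('scene'); g=np.clip((p/255.)**0.6*255*1.25,0,255).astype(np.uint8)
cv2.imwrite('pics/s13.png',cv2.resize(g[100:310,140:440],None,fx=2.6,fy=2.6,interpolation=cv2.INTER_CUBIC))
```

```text
t 12.90 tcp [0.5679 0.0232 0.0727] [180.   -0.7  -3.1] | d [-0.0027 -0.0003 -0.1273] w [ 0.001 -0.012  0.002] rows~2.5
[ 2.26133221 -0.36632446 -2.76755863]
```

View pics/w13.png

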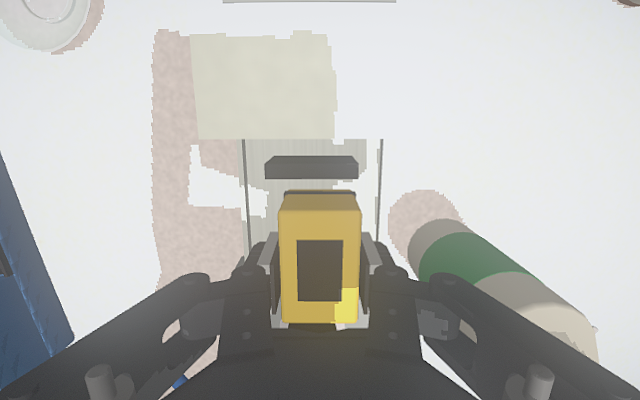

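View pics/s13.png

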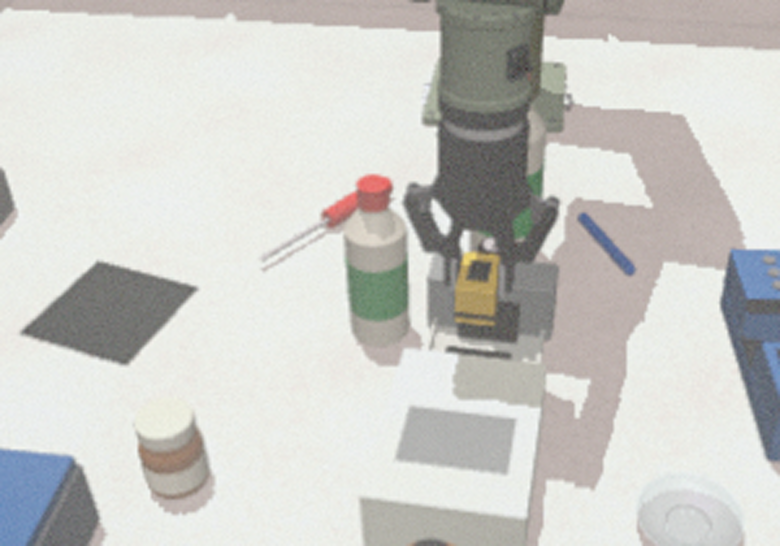

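Request:
step_arm([
  {"dx": 0, "dy": 0, "dz": -0.04, "wx": 0, "wy": -0.012, "wz": 0, "claw": 0.02},
  {"dx": 0, "dy": 0, "dz": -0.08, "wx": 0, "wy": -0.012, "wz": 0, "claw": 0.02},
  {"dx": 0, "dy": 0.01, "dz": -0.115, "wx": 0, "wy": -0.012, "wz": 0, "claw": 0.02},
  {"dx": 0, "dy": 0.03, "dz": -0.135, "wx": 0, "wy": -0.012, "wz": 0, "claw": 0.02},
  {"dx": 0, "dy": 0.065, "dz": -0.135, "wx": 0, "wy": -0.012, "wz": 0, "claw": 0.02},
  {"dx": 0, "dy": 0.105, "dz": -0.135, "wx": 0, "wy": -0.012, "wz": 0, "claw": 0.02},
  {"dx": 0, "dy": 0.145, "dz": -0.135, "wx": 0, "wy": -0.012, "wz": 0, "claw": 0.02},
  {"dx": 0, "dy": 0.185, "dz": -0.135, "wx": 0, "wy": -0.012, "wz": 0, "claw": 0.02},
  {"dx": 0, "dy": 0.225, "dz": -0.135, "wx": 0, "wy": -0.012, "wz": 0, "claw": 0.02},
  {"dx": -0.01, "dy": 0.265, "dz": -0.135, "wx": 0, "wy": -0.012, "wz": 0, "claw": 0.02},
])

```text
t: 14.0
tool_pos: [0.5392, -0.2416, 0.2023]
tcp_rot: [-179.9, 0.5, -3.1]
contact_force: [0.3, -0.0, -1.5]
gripper_width: 0.0349
```

Run:
```python
from h import *
go([.520,-.367,.06],Rdown(-3.2)); print(state()['joint_pos'].round(1),state()['gripper_width'])
```

```text
t 14.00 tcp [ 0.5392 -0.2416  0.2023] [-179.9    0.5   -3.1] | d [-0.0113  0.1264  0.1423] w [-0.001  0.008  0.002] rows~3.8
[-32.4  14.1  85.6  -0.2  80.7  60.7] 0.03488961719053951
```

Request:
step_arm([
  {"dx": -0.003, "dy": 0.035, "dz": 0.02, "wx": 0, "wy": 0.008, "wz": 0, "claw": 0.02},
  {"dx": -0.007, "dy": 0.07, "dz": 0.05, "wx": 0, "wy": 0.008, "wz": 0, "claw": 0.02},
  {"dx": -0.01, "dy": 0.1, "dz": 0.085, "wx": 0, "wy": 0.008, "wz": 0, "claw": 0.02},
  {"dx": -0.011, "dy": 0.12, "dz": 0.12, "wx": 0, "wy": 0.008, "wz": 0, "claw": 0.02},
  {"dx": -0.011, "dy": 0.126, "dz": 0.142, "wx": 0, "wy": 0.008, "wz": 0, "claw": 0.02},
  {"dx": -0.011, "dy": 0.126, "dz": 0.155, "wx": 0, "wy": 0.008, "wz": 0, "claw": 0.02},
  {"dx": -0.011, "dy": 0.126, "dz": 0.155, "wx": 0, "wy": 0.008, "wz": 0, "claw": 0.02},
])

```text
t: 14.7
tool_pos: [0.5177, -0.3641, 0.0433]
tcp_rot: [-179.6, 0.4, -3.1]
contact_force: [-0.0, 0.3, -1.7]
gripper_width: 0.0351
```

Run:
```python
from h import *
go([.520,-.367,-.0085],Rdown(-3.2)); print(state()['contact_force'],state()['gripper_width'])
p,d,c=snap('scene'); g=np.clip((p/255.)**0.6*255*1.25,0,255).astype(np.uint8)
cv2.imwrite('pics/s14.png',cv2.resize(g[150:260,100:260],None,fx=4.5,fy=4.5,interpolation=cv2.INTER_CUBIC))
p,d,c=snap('top'); g=np.clip((p/255.)**0.6*255*1.25,0,255).astype(np.uint8)
cv2.imwrite('pics/t14.png',cv2.resize(g[150:260,400:520],None,fx=4.5,fy=4.5,interpolation=cv2.INTER_CUBIC))
```

```text
t 14.70 tcp [ 0.5177 -0.3641  0.0433] [-179.6    0.4   -3.1] | d [0.0027 0.0031 0.0518] w [-0.006  0.006  0.002] rows~1.0
[-0.01102764  0.30618922 -1.69737641] 0.03514851601297491
```

View pics/s14.png

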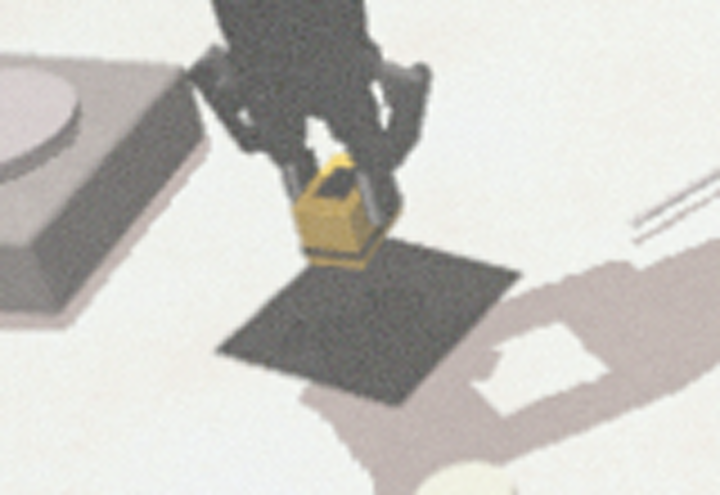

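View pics/t14.png

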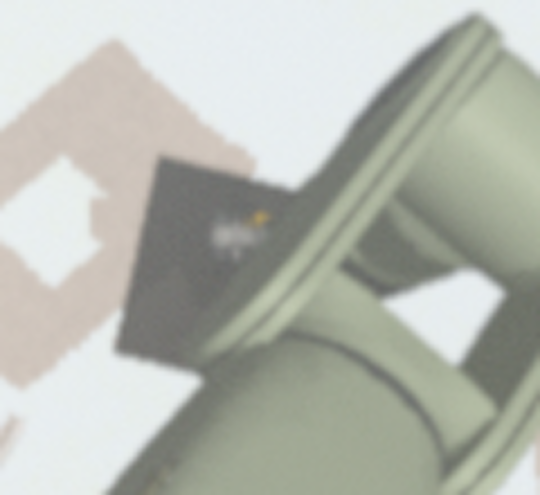

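Request:
step_arm([
  {"dx": 0.002, "dy": 0.003, "dz": 0.02, "wx": -0.006, "wy": 0.006, "wz": 0, "claw": 0.02},
  {"dx": 0.002, "dy": 0.003, "dz": 0.035, "wx": -0.006, "wy": 0.006, "wz": 0, "claw": 0.02},
  {"dx": 0.002, "dy": 0.003, "dz": 0.043, "wx": -0.006, "wy": 0.006, "wz": 0, "claw": 0.02},
  {"dx": 0.002, "dy": 0.003, "dz": 0.046, "wx": -0.006, "wy": 0.006, "wz": 0, "claw": 0.02},
  {"dx": 0.002, "dy": 0.003, "dz": 0.047, "wx": -0.006, "wy": 0.006, "wz": 0, "claw": 0.02},
])

```text
t: 15.3
tool_pos: [0.5224, -0.3687, 0.0003]
tcp_rot: [179.8, -0.3, -3.0]
contact_force: [-1.0, -0.6, -1.3]
gripper_width: 0.0351
```

Request:
step_arm([
  {"dx": 0, "dy": 0, "dz": 0.001, "wx": 0, "wy": 0, "wz": 0, "claw": 0.02},
  {"dx": 0, "dy": 0, "dz": 0.002, "wx": 0, "wy": 0, "wz": 0, "claw": 0.02},
  {"dx": 0, "dy": 0, "dz": 0.003, "wx": 0, "wy": 0, "wz": 0, "claw": 0.02},
])

```text
t: 15.6
tool_pos: [0.5228, -0.3691, -0.0021]
tcp_rot: [179.7, -0.4, -3.0]
contact_force: [0.9, 0.2, -2.7]
gripper_width: 0.0352
```

Request:
step_arm([
  {"dx": 0, "dy": 0, "dz": 0.001, "wx": 0.005, "wy": 0.006, "wz": 0, "claw": 0.02},
  {"dx": 0, "dy": 0, "dz": 0.002, "wx": 0.005, "wy": 0.006, "wz": 0, "claw": 0.02},
  {"dx": 0, "dy": 0, "dz": 0.003, "wx": 0.005, "wy": 0.006, "wz": 0, "claw": 0.02},
  {"dx": 0, "dy": 0, "dz": 0.004, "wx": 0.005, "wy": 0.006, "wz": 0, "claw": 0.02},
])

```text
t: 16.0
tool_pos: [0.5228, -0.3692, -0.0062]
tcp_rot: [180.0, -0.7, -3.0]
contact_force: [-1.0, -1.0, -2.1]
gripper_width: 0.0354
```

Run:
```python
from h import *
s=state(); print(s['tool_pos'],s['contact_force'],s['tcp_rot'])
p,d,c=snap('wrist'); P=cloud(c,d); T=pose()
hsv=cv2.cvtColor(p,cv2.COLOR_BGR2HSV)
m=((hsv[...,0]>15)&(hsv[...,0]<35)&(hsv[...,1]>100))
q=P[m]; print(np.percentile(q[:,2],[1,5,25,50,75,95]))
top=q[q[:,2]>np.percentile(q[:,2],50)-.003]
A=np.c_[top[:,:2]-top[:,:2].mean(0),np.ones(len(top))]; print(np.linalg.lstsq(A,top[:,2],rcond=None)[0], top.mean(0))
g=np.clip((p/255.)**0.6*255,0,255).astype(np.uint8); cv2.imwrite('pics/w15.png',g)
```

```text
[ 0.52275664 -0.36915694 -0.00615308] [-1.01115641 -1.00079207 -2.10458887] [179.99534769  -0.70232796  -3.03971865]
[0.01035076 0.0255534  0.04482197 0.045435   0.04593068 0.04671162]
[0.14721789 0.01365784 0.04653852] [ 0.52402499 -0.36959576  0.04653852]
```

View pics/w15.png

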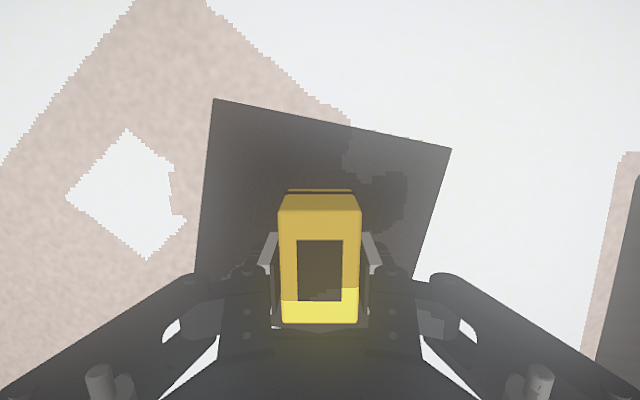

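Request:
step_arm([
  {"dx": 0, "dy": 0, "dz": 0.001, "wx": 0, "wy": -0.012, "wz": 0, "claw": 0.02},
  {"dx": 0, "dy": 0, "dz": 0.002, "wx": 0, "wy": -0.012, "wz": 0, "claw": 0.02},
  {"dx": 0, "dy": 0, "dz": 0.003, "wx": 0, "wy": -0.012, "wz": 0, "claw": 0.02},
])

```text
t: 16.35
tool_pos: [0.523, -0.3691, -0.0084]
tcp_rot: [-180.0, 0.0, -3.0]
contact_force: [-3.3, 2.6, 8.1]
gripper_width: 0.0352
```

Request:
step_arm([
  {"dx": 0, "dy": 0, "dz": 0, "wx": 0, "wy": 0, "wz": 0, "claw": 0.04},
  {"dx": 0, "dy": 0, "dz": 0, "wx": 0, "wy": 0, "wz": 0, "claw": 0.056},
  {"dx": 0, "dy": 0, "dz": 0, "wx": 0, "wy": 0, "wz": 0, "claw": 0.056},
  {"dx": 0, "dy": 0, "dz": -0.03, "wx": 0, "wy": 0, "wz": 0, "claw": 0.056},
  {"dx": 0, "dy": 0, "dz": -0.08, "wx": 0, "wy": 0, "wz": 0, "claw": 0.056},
  {"dx": 0, "dy": 0, "dz": -0.12, "wx": 0, "wy": 0, "wz": 0, "claw": 0.056},
  {"dx": 0, "dy": 0, "dz": -0.12, "wx": 0, "wy": 0, "wz": 0, "claw": 0.056},
])

```text
t: 17.05
tool_pos: [0.5276, -0.3733, 0.1203]
tcp_rot: [179.4, -0.7, -3.0]
contact_force: [0.2, -0.8, 0.7]
gripper_width: 0.056
```

```bash
cat > pack.py <<'E'
from h import *
def pack():
    p,d,c=snap('wrist'); P=cloud(c,d)
    hsv=cv2.cvtColor(p,cv2.COLOR_BGR2HSV)
    m=((hsv[...,0]>15)&(hsv[...,0]<35)&(hsv[...,1]>100)).astype(np.uint8)
    n,l,st,ce=cv2.connectedComponentsWithStats(m); k=1+st[1:,4].argmax()
    q=P[l==k]; z=np.median(q[:,2]); q=q[abs(q[:,2]-z)<.004]
    r=cv2.minAreaRect((q[:,:2]*1000).astype(np.float32)); print('pack top z',z.round(4),r)
    A=np.c_[q[:,:2]-q[:,:2].mean(0),np.ones(len(q))]; print('slope',np.linalg.lstsq(A,q[:,2],rcond=None)[0][:2].round(3))
    return p
E
python3 tip.py
python3 - <<'E'
from pack import *
p=pack(); g=np.clip((p/255.)**0.6*255,0,255).astype(np.uint8); cv2.imwrite('pics/w16.png',g)
E
```

```text
-1 1528 z hist [368, 248, 213, 196, 165, 155, 136, 47, 0, 0, 0, 0, 0, 0, 0, 0, 0, 0] max [-37.3 -37.1 -36.9 -36.6 -36.1] x -10.5 13.0
1 1095 z hist [263, 168, 150, 134, 126, 113, 100, 41, 0, 0, 0, 0, 0, 0, 0, 0, 0, 0] max [-37.1 -37.  -36.8 -36.5 -35.8] x -10.1 12.9
[ 0.52573228 -0.3716522   0.11666949] [179.64311439  -0.42863563  -3.01408212] 0.05594743782892871
pack top z 0.0431 ((522.4076538085938, -369.8369445800781), (35.791015625, 56.0098762512207), 87.09334564208984)
slope [-0.005 -0.002]
```

View pics/w16.png

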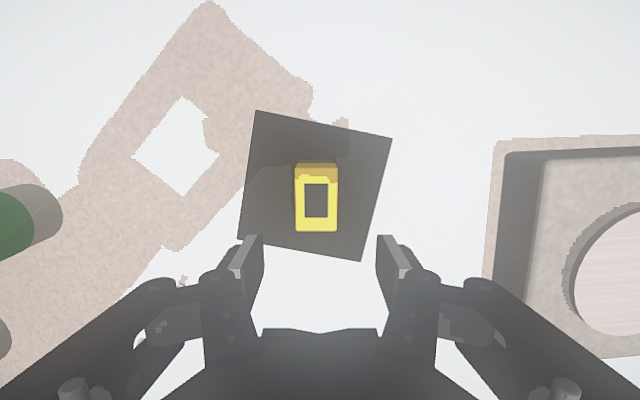

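Run:
```python
from h import *
go([.5224,-.3698,.09],Rdown(87.1))
```

```text
t 17.15 tcp [ 0.5239 -0.37    0.1135] [179.9  -0.2  -3. ] | d [-0.0016 -0.0002  0.0235] w [ 0.004 -0.    -1.573] rows~10.5
```

Request:
step_arm([
  {"dx": -0.0016, "dy": 0, "dz": 0, "wx": 0.003, "wy": -0.003, "wz": -1.573, "claw": 0.08},
  {"dx": -0.0016, "dy": 0, "dz": 0, "wx": 0.003, "wy": -0.003, "wz": -1.573, "claw": 0.08},
  {"dx": -0.0016, "dy": 0, "dz": 0, "wx": 0.003, "wy": -0.003, "wz": -1.573, "claw": 0.08},
  {"dx": -0.0016, "dy": 0, "dz": 0, "wx": 0.003, "wy": -0.003, "wz": -1.573, "claw": 0.08},
  {"dx": -0.0016, "dy": 0, "dz": 0, "wx": 0.003, "wy": -0.003, "wz": -1.573, "claw": 0.08},
  {"dx": -0.0016, "dy": 0, "dz": 0, "wx": 0.003, "wy": -0.003, "wz": -1.573, "claw": 0.08},
  {"dx": -0.0016, "dy": 0, "dz": 0, "wx": 0.003, "wy": -0.003, "wz": -1.573, "claw": 0.08},
  {"dx": -0.0016, "dy": 0, "dz": 0, "wx": 0.003, "wy": -0.003, "wz": -1.573, "claw": 0.08},
  {"dx": -0.0016, "dy": 0, "dz": 0, "wx": 0.003, "wy": -0.003, "wz": -1.573, "claw": 0.08},
  {"dx": -0.0016, "dy": 0, "dz": 0, "wx": 0.003, "wy": -0.003, "wz": -1.573, "claw": 0.08},
])

```text
t: 18.15
tool_pos: [0.5208, -0.3686, 0.1105]
tcp_rot: [-179.7, -0.0, 83.3]
contact_force: [-0.2, 0.6, 0.9]
gripper_width: 0.0804
```

Request:
step_arm([
  {"dx": 0, "dy": 0, "dz": 0, "wx": 0, "wy": 0, "wz": -0.07, "claw": 0.08},
  {"dx": 0, "dy": 0, "dz": 0, "wx": 0, "wy": 0, "wz": -0.07, "claw": 0.08},
])

```text
t: 18.35
tool_pos: [0.5191, -0.367, 0.1073]
tcp_rot: [-179.5, -0.3, 87.3]
contact_force: [-0.4, 0.4, -0.1]
gripper_width: 0.08
```

Run:
```python
from pack import *
pack()
go([.5224,-.3698,-.021],Rdown(87.1))
```

```text
pack top z 0.0429 ((521.9766235351562, -369.25341796875), (36.26586151123047, 55.92311477661133), 87.0450668334961)
slope [-0.001 -0.008]
t 18.40 tcp [ 0.5194 -0.3673  0.1078] [-179.5   -0.2   87.2] | d [-0.0029  0.0042  0.1288] w [-0.009 -0.004  0.002] rows~2.6
```

Request:
step_arm([
  {"dx": -0.002, "dy": 0.0035, "dz": 0.04, "wx": -0.009, "wy": -0.004, "wz": 0.002, "claw": 0.08},
  {"dx": -0.0025, "dy": 0.0035, "dz": 0.075, "wx": -0.009, "wy": -0.004, "wz": 0.002, "claw": 0.08},
  {"dx": -0.0025, "dy": 0.0035, "dz": 0.1, "wx": -0.009, "wy": -0.004, "wz": 0.002, "claw": 0.08},
  {"dx": -0.0025, "dy": 0.0035, "dz": 0.117, "wx": -0.009, "wy": -0.004, "wz": 0.002, "claw": 0.08},
  {"dx": -0.0025, "dy": 0.0035, "dz": 0.126, "wx": -0.009, "wy": -0.004, "wz": 0.002, "claw": 0.08},
  {"dx": -0.0025, "dy": 0.0035, "dz": 0.1285, "wx": -0.009, "wy": -0.004, "wz": 0.002, "claw": 0.08},
  {"dx": -0.0025, "dy": 0.0035, "dz": 0.1285, "wx": -0.009, "wy": -0.004, "wz": 0.002, "claw": 0.08},
])

```text
t: 19.1
tool_pos: [0.5223, -0.3699, -0.02]
tcp_rot: [179.9, 0.0, 87.1]
contact_force: [0.3, -0.0, 0.2]
gripper_width: 0.0797
```

Run:
```python
from h import *
go([.5220,-.3694,-.021],Rdown(87.1)); print(state()['contact_force'])
p,d,c=snap('wrist'); g=np.clip((p/255.)**0.6*255,0,255).astype(np.uint8)
cv2.imwrite('pics/w17.png',g)
```

```text
t 19.10 tcp [ 0.5223 -0.3699 -0.02  ] [179.9   0.   87.1] | d [ 0.0005 -0.0004  0.001 ] w [ 0.001  0.001 -0.001] rows~0.0
[ 0.28590242 -0.02921941  0.18246428]
```

View pics/w17.png

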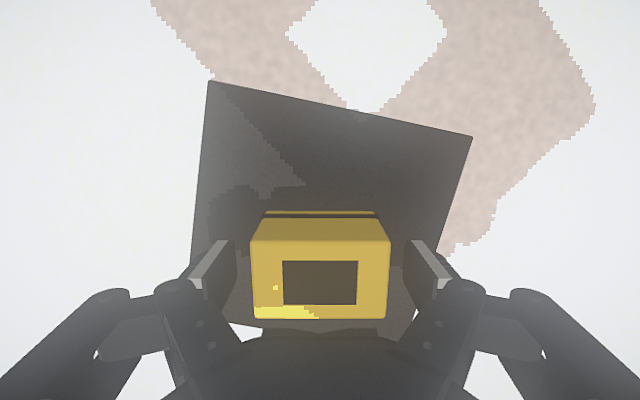

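Request:
step_arm([
  {"dx": 0.0005, "dy": 0, "dz": 0.001, "wx": 0, "wy": 0, "wz": 0, "claw": 0.068},
  {"dx": 0.0005, "dy": 0, "dz": 0.001, "wx": 0, "wy": 0, "wz": 0, "claw": 0.059},
  {"dx": 0.0005, "dy": 0, "dz": 0.001, "wx": 0, "wy": 0, "wz": 0, "claw": 0.04},
  {"dx": 0.0005, "dy": 0, "dz": 0.001, "wx": 0, "wy": 0, "wz": 0, "claw": 0.04},
  {"dx": 0.0005, "dy": 0, "dz": 0.001, "wx": 0, "wy": 0, "wz": 0, "claw": 0.04},
], force=45)

```text
t: 19.65
tool_pos: [0.5237, -0.3707, -0.0188]
tcp_rot: [179.8, 0.2, 87.1]
contact_force: [-1.0, 0.8, 5.7]
gripper_width: 0.0554
```

Request:
step_arm([
  {"dx": 0, "dy": 0, "dz": -0.005, "wx": 0, "wy": 0, "wz": 0, "claw": 0.04},
  {"dx": 0, "dy": 0, "dz": -0.02, "wx": 0, "wy": 0, "wz": 0, "claw": 0.04},
  {"dx": 0, "dy": 0, "dz": -0.05, "wx": 0, "wy": 0, "wz": 0, "claw": 0.04},
  {"dx": 0, "dy": 0, "dz": -0.09, "wx": 0, "wy": 0, "wz": 0, "claw": 0.04},
  {"dx": 0, "dy": 0, "dz": -0.13, "wx": 0, "wy": 0, "wz": 0, "claw": 0.04},
  {"dx": 0, "dy": 0, "dz": -0.17, "wx": 0, "wy": 0, "wz": 0, "claw": 0.04},
  {"dx": 0, "dy": 0, "dz": -0.21, "wx": 0, "wy": 0, "wz": 0, "claw": 0.04},
  {"dx": 0, "dy": 0, "dz": -0.22, "wx": 0, "wy": 0, "wz": 0, "claw": 0.04},
])

```text
t: 20.45
tool_pos: [0.5253, -0.3721, 0.2084]
tcp_rot: [179.3, 0.6, 87.1]
contact_force: [0.8, -1.3, -2.0]
gripper_width: 0.0556
```

Run:
```python
from pack import *
s=state(); p=pack(); T=pose(); print(s['tool_pos'],s['tcp_rot'],s['gripper_width'],s['joint_pos'].round(1))
g=np.clip((p/255.)**0.6*255,0,255).astype(np.uint8)
cv2.imwrite('pics/w18.png',g)
go([.5425,.3125,.15],Rdown(5.2))
```

```text
pack top z 0.2701 ((524.0955200195312, -370.41070556640625), (37.04292297363281, 55.60353088378906), 86.91558837890625)
slope [ 0.006 -0.029]
[ 0.52532002 -0.3721168   0.20838674] [179.25488528   0.60166268  87.07326338] 0.05561765505268835 [-43.   19.2  78.4   0.   81.4 -40.1]
t 20.50 tcp [ 0.525  -0.3719  0.2074] [179.3   0.6  87.1] | d [ 0.6849 -0.0181  0.0506] w [ 1.700e-02 -1.000e-03  1.429e+00] rows~13.7
```

View pics/w18.png

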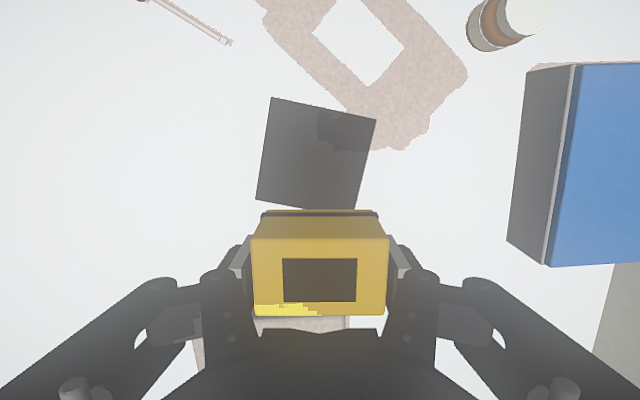

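Request:
step_arm([
  {"dx": 0.025, "dy": 0, "dz": -0.01, "wx": 0.01, "wy": 0, "wz": 0.05, "claw": 0.04},
  {"dx": 0.065, "dy": 0, "dz": -0.01, "wx": 0.01, "wy": 0, "wz": 0.15, "claw": 0.04},
  {"dx": 0.105, "dy": 0, "dz": -0.01, "wx": 0.01, "wy": 0, "wz": 0.25, "claw": 0.04},
  {"dx": 0.145, "dy": 0, "dz": -0.01, "wx": 0.01, "wy": 0, "wz": 0.35, "claw": 0.04},
  {"dx": 0.185, "dy": 0, "dz": -0.01, "wx": 0.01, "wy": 0, "wz": 0.45, "claw": 0.04},
  {"dx": 0.225, "dy": 0, "dz": -0.01, "wx": 0.01, "wy": 0, "wz": 0.55, "claw": 0.04},
  {"dx": 0.265, "dy": 0, "dz": -0.01, "wx": 0.01, "wy": 0, "wz": 0.65, "claw": 0.04},
  {"dx": 0.305, "dy": 0, "dz": -0.01, "wx": 0.01, "wy": 0, "wz": 0.75, "claw": 0.04},
  {"dx": 0.345, "dy": -0.005, "dz": -0.01, "wx": 0.01, "wy": 0, "wz": 0.85, "claw": 0.04},
  {"dx": 0.385, "dy": -0.01, "dz": -0.01, "wx": 0.01, "wy": 0, "wz": 0.95, "claw": 0.04},
])

```text
t: 21.5
tool_pos: [0.5324, 0.0151, 0.2105]
tcp_rot: [179.8, 0.2, 32.4]
contact_force: [1.0, -0.1, -2.2]
gripper_width: 0.0553
```

Run:
```python
from h import *
print(state()['gripper_width'],state()['joint_pos'].round(1)); go([.5425,.3125,.20],Rdown(5.2))
```

```text
0.05530105128169892 [-7.5  6.4 93.6 -0.3 80.1 50.1]
t 21.50 tcp [0.5324 0.0151 0.2105] [179.8   0.2  32.4] | d [ 0.1679 -0.2457  0.0092] w [0.004 0.003 0.475] rows~6.0
```

Request:
step_arm([
  {"dx": 0.023, "dy": -0.033, "dz": 0, "wx": 0.004, "wy": 0.003, "wz": 0.07, "claw": 0.04},
  {"dx": 0.046, "dy": -0.066, "dz": 0, "wx": 0.004, "wy": 0.003, "wz": 0.14, "claw": 0.04},
  {"dx": 0.069, "dy": -0.099, "dz": 0, "wx": 0.004, "wy": 0.003, "wz": 0.21, "claw": 0.04},
  {"dx": 0.092, "dy": -0.132, "dz": 0, "wx": 0.004, "wy": 0.003, "wz": 0.28, "claw": 0.04},
  {"dx": 0.115, "dy": -0.165, "dz": 0, "wx": 0.004, "wy": 0.003, "wz": 0.35, "claw": 0.04},
  {"dx": 0.138, "dy": -0.2, "dz": 0, "wx": 0.004, "wy": 0.003, "wz": 0.42, "claw": 0.04},
  {"dx": 0.156, "dy": -0.228, "dz": 0.005, "wx": 0.004, "wy": 0.003, "wz": 0.475, "claw": 0.04},
  {"dx": 0.168, "dy": -0.2457, "dz": 0.01, "wx": 0.004, "wy": 0.003, "wz": 0.475, "claw": 0.04},
  {"dx": 0.168, "dy": -0.2457, "dz": 0.02, "wx": 0.004, "wy": 0.003, "wz": 0.475, "claw": 0.04},
  {"dx": 0.168, "dy": -0.2457, "dz": 0.02, "wx": 0.004, "wy": 0.003, "wz": 0.475, "claw": 0.04},
])

```text
t: 22.5
tool_pos: [0.5396, 0.3114, 0.1844]
tcp_rot: [179.8, 0.5, 5.2]
contact_force: [-0.5, -0.8, -2.9]
gripper_width: 0.0554
```

Run:
```python
from pack import *
p=pack(); print(state()['joint_pos'].round(1))
go([.5425,.3125,.10],Rdown(5.2))
g=np.clip((p/255.)**0.6*255,0,255).astype(np.uint8)
cv2.imwrite('pics/w19.png',g)
```

```text
pack top z 0.2461 ((541.431884765625, 311.3362121582031), (36.89683532714844, 55.867671966552734), 5.009850025177002)
slope [-0.027 -0.003]
[ 22.   18.7  81.8  -0.   79.9 106.8]
t 22.55 tcp [0.5405 0.3111 0.1857] [179.9   0.4   5.2] | d [ 0.0027 -0.0015  0.0857] w [ 0.002  0.007 -0.   ] rows~1.7
```

View pics/w19.png

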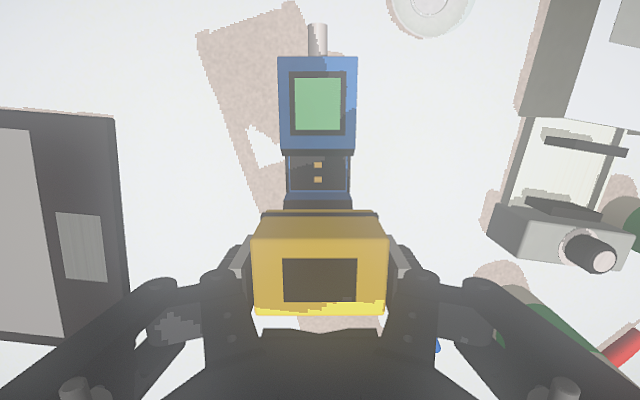

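```bash
python3 - <<'E'
from h import *
p,d,c=load('wrist'); g=np.clip((p/255.)**0.6*255*1.2,0,255).astype(np.uint8)
cv2.imwrite('pics/w19c.png',cv2.resize(g[45:215,265:370],None,fx=5,fy=5,interpolation=cv2.INTER_CUBIC)[:, :])
E
python3 - <<'E'
import cv2; g=cv2.imread('pics/w19c.png'); print(g.shape); cv2.imwrite('pics/w19d.png',g[:, :][250:850])
E
```

```text
(850, 525, 3)
```

View pics/w19d.png

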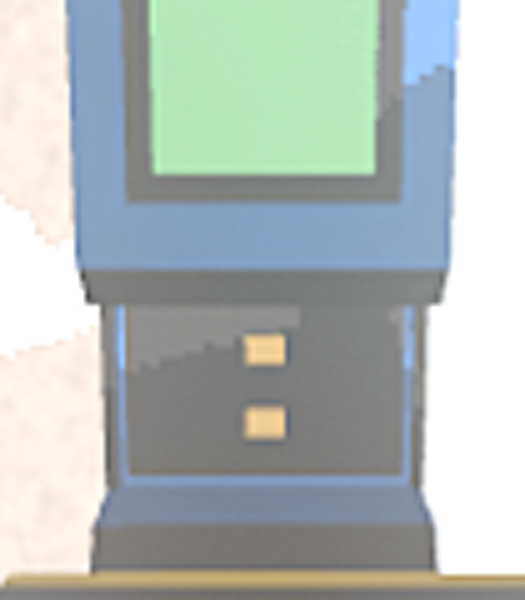

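Run:
```python
from h import *
p,d,c=load('wrist')
W=lambda u,v,z:atz(c,265+u/5-.4,95+v/5-.4,z).round(4)
print('wall+ top',W(78,270,.074),W(448,270,.074))
print('contacts',W(265,350,.03),W(265,423,.03),W(265,386.5,.03))
print('floor- edge',W(120,478,.03),W(408,478,.03),'mid',W(264,478,.03))
print('wall- vertical top z.062',W(102,525,.062),W(430,525,.062),W(266,525,.062))
print('lips inner top z.035', W(120,400,.035),W(410,400,.035))
print('wall+ flare low z.062',W(266,303,.062))
print('screen end corners',atz(c,279,57,.074),atz(c,357,57,.074))
print(atd(c,d,318,172))
```

```text
wall+ top [0.5697 0.3496 0.074 ] [0.5759 0.2814 0.074 ]
contacts [0.5503 0.3132 0.03  ] [0.5342 0.3117 0.03  ] [0.5423 0.3124 0.03  ]
floor- edge [0.5188 0.3426 0.03  ] [0.5246 0.279  0.03  ] mid [0.5217 0.3108 0.03  ]
wall- vertical top z.062 [0.5173 0.3432 0.062 ] [0.5233 0.2772 0.062 ] [0.5203 0.3102 0.062 ]
lips inner top z.035 [0.5375 0.3434 0.035 ] [0.5432 0.2811 0.035 ]
wall+ flare low z.062 [0.5651 0.3142 0.062 ]
screen end corners [0.6481566 0.3552483 0.074    ] [0.65432072 0.28844105 0.074     ]
[0.5422878  0.31199808 0.0303217 ]
```

Run:
```python
from h import *
go([.5424,.3122,.07],Rdown(5.2))
```

```text
t 22.55 tcp [0.5405 0.3111 0.1857] [179.9   0.4   5.2] | d [ 0.0028 -0.0012  0.1157] w [ 0.002  0.007 -0.   ] rows~2.3
```

Request:
step_arm([
  {"dx": 0.002, "dy": -0.001, "dz": 0.025, "wx": 0.002, "wy": 0.007, "wz": 0, "claw": 0.04},
  {"dx": 0.0028, "dy": -0.0012, "dz": 0.05, "wx": 0.002, "wy": 0.007, "wz": 0, "claw": 0.04},
  {"dx": 0.0028, "dy": -0.0012, "dz": 0.075, "wx": 0.002, "wy": 0.007, "wz": 0, "claw": 0.04},
  {"dx": 0.0028, "dy": -0.0012, "dz": 0.095, "wx": 0.002, "wy": 0.007, "wz": 0, "claw": 0.04},
  {"dx": 0.0028, "dy": -0.0012, "dz": 0.11, "wx": 0.002, "wy": 0.007, "wz": 0, "claw": 0.04},
  {"dx": 0.0028, "dy": -0.0012, "dz": 0.115, "wx": 0.002, "wy": 0.007, "wz": 0, "claw": 0.04},
  {"dx": 0.0028, "dy": -0.0012, "dz": 0.115, "wx": 0.002, "wy": 0.007, "wz": 0, "claw": 0.04},
])

```text
t: 23.25
tool_pos: [0.5421, 0.3113, 0.07]
tcp_rot: [180.0, 0.1, 5.1]
contact_force: [-0.5, -0.7, -1.7]
gripper_width: 0.0556
```

Run:
```python
from pack import *
p=pack()
go([.5424,.3122,.02],Rdown(5.2))
g=np.clip((p/255.)**0.6*255,0,255).astype(np.uint8)
cv2.imwrite('pics/w20.png',g)
p,d,c=snap('scene'); g=np.clip((p/255.)**0.6*255*1.25,0,255).astype(np.uint8)
cv2.imwrite('pics/s20.png',cv2.resize(g[150:290,380:500],None,fx=4.2,fy=4.2,interpolation=cv2.INTER_CUBIC))
```

```text
pack top z 0.1318 ((543.413818359375, 310.9344177246094), (36.96761703491211, 55.80092239379883), 4.739017009735107)
slope [-0.02  0.  ]
t 23.30 tcp [0.543  0.3119 0.0712] [ 1.8e+02 -1.0e-01  5.1e+00] | d [-0.0006 -0.0004  0.0512] w [ 0.    -0.001 -0.001] rows~1.0
```

View pics/w20.png

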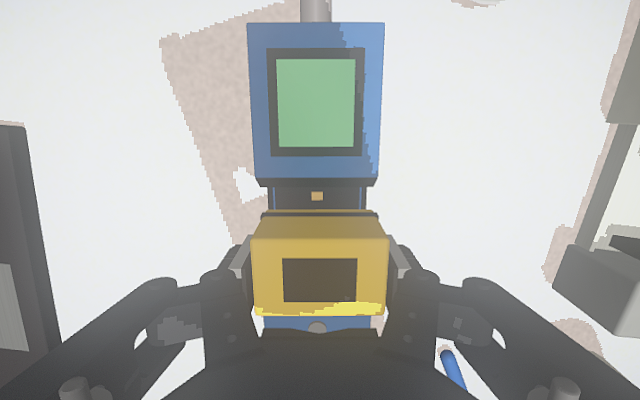

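View pics/s20.png

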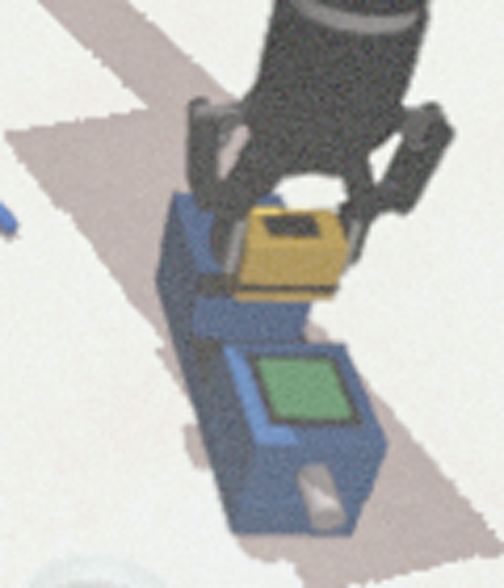

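Request:
step_arm([
  {"dx": -0.0003, "dy": -0.0006, "dz": 0.007, "wx": 0, "wy": 0.012, "wz": 0, "claw": 0.04},
  {"dx": -0.0003, "dy": -0.0006, "dz": 0.015, "wx": 0, "wy": 0.012, "wz": 0, "claw": 0.04},
  {"dx": -0.0003, "dy": -0.0006, "dz": 0.023, "wx": 0, "wy": 0.012, "wz": 0, "claw": 0.04},
  {"dx": -0.0003, "dy": -0.0006, "dz": 0.031, "wx": 0, "wy": 0.012, "wz": 0, "claw": 0.04},
  {"dx": -0.0003, "dy": -0.0006, "dz": 0.038, "wx": 0, "wy": 0.012, "wz": 0, "claw": 0.04},
  {"dx": -0.0003, "dy": -0.0006, "dz": 0.044, "wx": 0, "wy": 0.012, "wz": 0, "claw": 0.04},
  {"dx": -0.0003, "dy": -0.0006, "dz": 0.049, "wx": 0, "wy": 0.012, "wz": 0, "claw": 0.04},
  {"dx": -0.0003, "dy": -0.0006, "dz": 0.052, "wx": 0, "wy": 0.012, "wz": 0, "claw": 0.04},
  {"dx": -0.0003, "dy": -0.0006, "dz": 0.054, "wx": 0, "wy": 0.012, "wz": 0, "claw": 0.04},
])

```text
t: 24.25
tool_pos: [0.5432, 0.3129, 0.0176]
tcp_rot: [-180.0, -0.8, 5.2]
contact_force: [-1.0, -0.5, -2.1]
gripper_width: 0.0553
```

Run:
```python
from pack import *
p=pack(); print(state()['tool_pos'],state()['contact_force'])
```

```text
pack top z 0.0794 ((543.5008544921875, 312.34478759765625), (36.92948913574219, 55.804481506347656), 5.010750770568848)
slope [-0.007  0.003]
[0.54314453 0.31278906 0.01744199] [-0.03377679  0.69984465 -2.21192452]
```

Request:
step_arm([
  {"dx": 0, "dy": 0, "dz": 0.002, "wx": 0, "wy": 0, "wz": 0, "claw": 0.04},
  {"dx": 0, "dy": 0, "dz": 0.004, "wx": 0, "wy": 0, "wz": 0, "claw": 0.04},
  {"dx": 0, "dy": 0, "dz": 0.0055, "wx": 0, "wy": 0, "wz": 0, "claw": 0.04},
  {"dx": 0, "dy": 0, "dz": 0.007, "wx": 0, "wy": 0, "wz": 0, "claw": 0.04},
])

```text
t: 24.7
tool_pos: [0.5433, 0.3128, 0.0104]
tcp_rot: [-180.0, -0.8, 5.2]
contact_force: [-0.1, 0.2, -2.0]
gripper_width: 0.0555
```

Request:
step_arm([
  {"dx": 0, "dy": 0, "dz": 0.001, "wx": 0, "wy": 0, "wz": 0, "claw": 0.04},
  {"dx": 0, "dy": 0, "dz": 0.002, "wx": 0, "wy": 0, "wz": 0, "claw": 0.04},
])

```text
t: 24.9
tool_pos: [0.5433, 0.3128, 0.0084]
tcp_rot: [-180.0, -0.8, 5.2]
contact_force: [-1.7, 0.3, 2.0]
gripper_width: 0.0553
```

Run:
```python
from pack import *
p=pack(); print(state()['tool_pos'],state()['contact_force'])
```

```text
pack top z 0.0703 ((543.6212158203125, 312.3683776855469), (36.92845916748047, 55.80558395385742), 4.618813514709473)
slope [-0.009  0.002]
[0.54335554 0.31285276 0.0085481 ] [-0.54967013 -0.68986962 -1.87455177]
```

Request:
step_arm([
  {"dx": 0, "dy": 0, "dz": 0.0007, "wx": 0, "wy": 0, "wz": 0, "claw": 0.04},
  {"dx": 0, "dy": 0, "dz": 0.0007, "wx": 0, "wy": 0, "wz": 0, "claw": 0.04},
])

```text
t: 25.15
tool_pos: [0.5434, 0.3129, 0.0085]
tcp_rot: [-180.0, -0.8, 5.2]
contact_force: [-1.2, -1.4, 2.1]
gripper_width: 0.0554
```

Request:
step_arm([
  {"dx": 0, "dy": 0, "dz": 0, "wx": 0, "wy": 0, "wz": 0, "claw": 0.058},
  {"dx": 0, "dy": 0, "dz": 0, "wx": 0, "wy": 0, "wz": 0, "claw": 0.066},
  {"dx": 0, "dy": 0, "dz": 0, "wx": 0, "wy": 0, "wz": 0, "claw": 0.075},
  {"dx": 0, "dy": 0, "dz": 0, "wx": 0, "wy": 0, "wz": 0, "claw": 0.075},
])

```text
t: 25.55
tool_pos: [0.5436, 0.313, 0.0085]
tcp_rot: [-180.0, -0.8, 5.2]
contact_force: [-0.4, -0.5, -0.4]
gripper_width: 0.0748
```

Run:
```python
from pack import *
p=pack(); print(state()['tool_pos'],state()['contact_force'])
g=np.clip((p/255.)**0.6*255,0,255).astype(np.uint8)
cv2.imwrite('pics/w21.png',g)
```

```text
pack top z 0.0701 ((544.3042602539062, 312.3966369628906), (36.522071838378906, 55.91792297363281), 5.181397914886475)
slope [-0.02  -0.002]
[0.54355095 0.31291894 0.00846771] [-0.24347804 -0.98771888 -0.32024845]
```

View pics/w21.png

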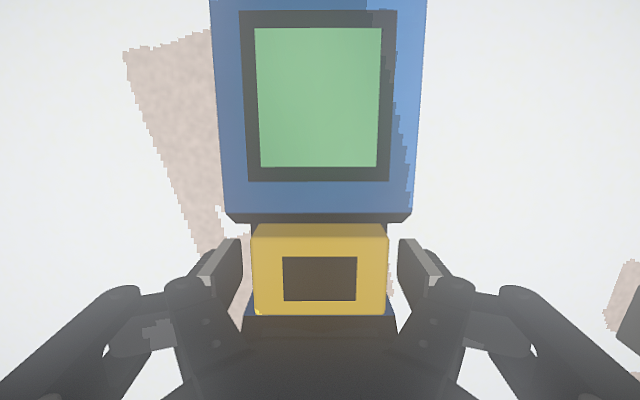

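Released; the pack is in the bay. I'm retreating straight up and will check again.

Request:
step_arm([
  {"dx": 0, "dy": 0, "dz": -0.01, "wx": 0, "wy": 0, "wz": 0, "claw": 0.075},
  {"dx": 0, "dy": 0, "dz": -0.03, "wx": 0, "wy": 0, "wz": 0, "claw": 0.075},
  {"dx": 0, "dy": 0, "dz": -0.06, "wx": 0, "wy": 0, "wz": 0, "claw": 0.075},
  {"dx": 0, "dy": 0, "dz": -0.1, "wx": 0, "wy": 0, "wz": 0, "claw": 0.075},
  {"dx": 0, "dy": 0, "dz": -0.14, "wx": 0, "wy": -0.014, "wz": 0, "claw": 0.075},
  {"dx": 0, "dy": 0, "dz": -0.16, "wx": 0, "wy": -0.014, "wz": 0, "claw": 0.075},
  {"dx": 0, "dy": 0, "dz": -0.16, "wx": 0, "wy": -0.014, "wz": 0, "claw": 0.075},
])

```text
t: 26.3
tool_pos: [0.5446, 0.3141, 0.1746]
tcp_rot: [-179.8, -0.6, 5.2]
contact_force: [0.1, -0.4, -0.1]
gripper_width: 0.0747
```

Run:
```python
from pack import *
p=pack(); g=np.clip((p/255.)**0.6*255,0,255).astype(np.uint8); cv2.imwrite('pics/w22.png',g)
p,d,c=load('wrist'); print(state()['tool_pos'], state()['contact_force'])
p,d,c=snap('scene'); g=np.clip((p/255.)**0.6*255*1.25,0,255).astype(np.uint8); cv2.imwrite('pics/s22.png',g)
p,d,c=snap('top'); g=np.clip((p/255.)**0.6*255*1.25,0,255).astype(np.uint8); cv2.imwrite('pics/t22.png',cv2.resize(g[60:290,150:460],None,fx=2.5,fy=2.5,interpolation=cv2.INTER_CUBIC))
```

```text
pack top z 0.07 ((544.7730712890625, 312.1896667480469), (35.31711959838867, 55.387577056884766), 5.082529067993164)
slope [-0.006 -0.001]
[0.54279564 0.3133463  0.1714546 ] [-0.39059715 -0.87217303  0.26764519]
```

View pics/w22.png

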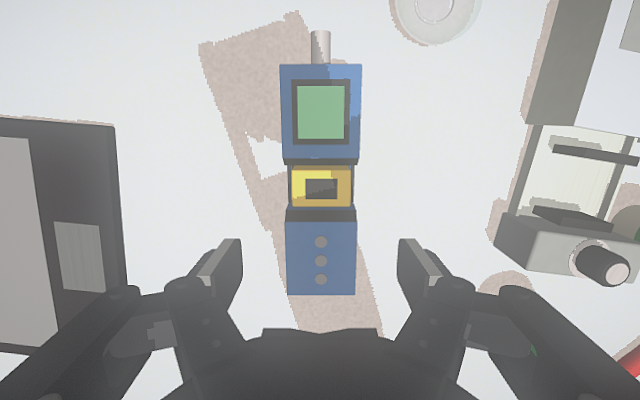

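View pics/s22.png

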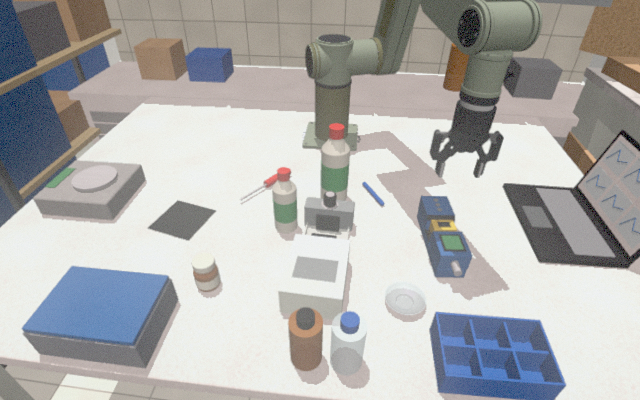

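View pics/t22.png

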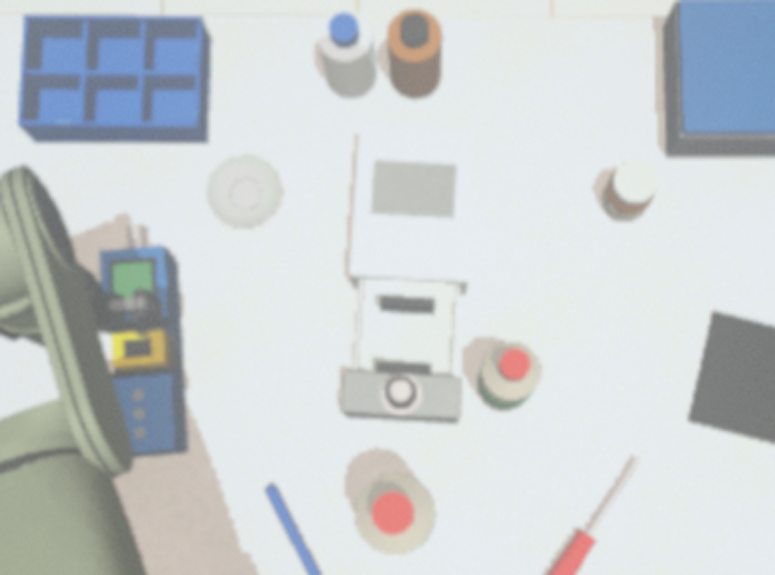

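```bash
python3 -c "
from station import finish_job,state
print(state()['t'],state()['qvel'].round(2)); print(finish_job())"
```

```text
26.45 [ 0.05  1.19  1.32  0.14  0.05 -0.05]
the job is handed in; nothing more can be done
None
```

The job is done and handed in at 26.5 s, with the robot touching nothing.

- **Bottle:** I slid the smaller red-capped bottle to the right with shut fingers. It stayed upright in every picture and stands about 110 mm from the tray's centre line.
- **Tray:** It was not locked, so no twist was needed. I pulled it out about 102 mm by the knob, which is roughly 78 % of its travel.
- **Pack:** I took it by its long sides, laid it flat on the mat (top measured at 43 mm) and let go. I then gripped it by its short ends and lowered it into the bay.
- **Last checks:** The pack's top is at 70 mm and level to within 0.5°, so it sits on the 30 mm floor. Its centre is within 2 mm of the bay's. The jar and dish show no change in the pictures, and the largest force I read at the end of a move was about 9 N.

**Disagreements:**
- The real fingertips end about 29 mm short of the reported tool point. My first grip on the knob therefore closed on air just above it. The wrist camera's depth showed why, and I corrected for it from then on. It also meant the bottle was pushed at about 50 mm up instead of 27 mm.
- One move call was refused early on because fields were missing. It changed nothing.

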